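# Check the sample slides and pull the one that binds

### The arm

A 6-joint arm with a two-finger parallel gripper is mounted at the origin on a cart in front of the work surface, level with it; the furniture and walls round the work are solid. World frame = base frame: x ahead of the robot, y to its left, z up, the work surface at z = 0. Lengths are in m, angles in degrees, forces in N, time in s.
With the tool pointing down it reaches from about 0.4 to 0.825 m from the base axis. Payload 7 kg.
Tool frame: the origin (TCP) lies on the mounting face of the last link; the fingertips stand 178 mm ahead of it and the grasp point (between the pads) lies 159 mm ahead of it (ctrl.tip_extent is the distance from the TCP to the fingertips, in m); z points along the fingers, y is the direction in which the jaws open and shut (so a half turn about z gives the same grasp; the last joint's range is limited). The gripper opens to 88 mm and grips with 3 to 60 N. Pads are 19 mm wide; open, the fingers measure 130 mm over their backs; the gripper's body (78 mm by 193 mm) begins 47 mm behind the grasp point.
Start: joints at [88.356, 20.546, 0.682, 0, -70.136, -16.507], TCP at [0.21, 0.641, 0.405] pointing down, gripper open.
Joint ranges: [-176.03, 176.03], [-82.01, 121.73], [-58.28, 71.71], [-173.87, 95.51], [-174.79, -0.11], [-173.66, 173.66]. Speed limits (degrees/s): [136.94, 136.94, 172.46, 180, 180, 180].

### API

Orientations are given as [roll, pitch, yaw] about the fixed x, y, z axes, in that order (R = Rz(yaw) Ry(pitch) Rx(roll)).
In Python, from plant import ctrl gives the robot as it stands. The module is installed in compiled form; this text tells all that it offers.
- The arm moves only by the tool carry_out, never from a script. Its argument "moves" is text: rows parted by semicolons, each of 7 numbers parted by spaces: the finger opening in m, from 0 to 0.0876, then the shift along the tool's x, y, z in m, then the turn, a rotation vector about the tool's x, y, z in rad. A call has 1 to 20 rows; each row is the pose to reach, as a shift and turn from the pose commanded when the call began, along the tool's axes at that moment; what a row does not reach only later rows make up. A row lasts 1/10 s, in which the tool goes at most 50 mm and 8.59 degrees, less where a joint would pass 70% of its speed; a pose out of reach is approached as far as the arm can. A call with a gripper value outside its range is refused whole. The fingers move at their own pace and stop on an object; the grip force is fixed at half the most. Time passes only in rows, so rows that repeat a pose let the fingers close. It gives the time, the measured TCP pose, the force and the opening at its end, in the units of the state.
- ctrl.get_obs(): the state, without advancing time (a new reading comes with each control period).
- ctrl.snapshot(name): name is "scene" or "top" or "wrist"; returns a dict with "image" (480x640x3 uint8, red, green, blue), "K" (3x3 intrinsics, pixels), "R" (3x3) and "t" (3): a world point X has camera coordinates R X + t. Camera axes: x right, y down, z forward; pixel columns grow to the right and rows downward; lengths in m; the calibration is good to about 2 mm. A picture is of the moment at which its call begins. There is no depth.
- ctrl.close_job(): hands the job in, once; it reports no verdict.
Trained networks look in a picture, given as the dict that the camera call returned (one of the last four; its "shot" number tells which), for a name from the list of things; names that differ only in an ending like _2 or _b are one class to them, and where a whole thing is asked for, a point or a joint stands for the part that bears it (a point fixed in the world has none). Each returns a list of dicts, best first, with "confidence" (0 to 1); they miss things now and then, are a little off and sometimes report something else, mostly with a low value. They report only what shows in the picture. A call takes as long as a camera call. They do not tell look-alikes from the thing itself.
- ctrl.recognise(picture, label): "extent" ([left, top, right, bottom] in pixels, round what is visible of it).
- ctrl.trace(picture, label): "region" (480x640 bool, what is visible of it) and "extent" ([left, top, right, bottom] in pixels, round what is visible of it).
- ctrl.mark_of(picture, label): "at" ([row, column] in pixels: a listed point, or the origin of a listed thing).
The state is a dict: "clock": time; "joint_pos": joint angles; "qvel": joint speeds; "tau": joint torques, N m; "tool_pos": TCP position; "orientation": TCP orientation; "force": force on the tool from outside, world axes, zero at the start; "moment": the same for the moment, N m; "opening": finger opening in m.
Only numpy, scipy, OpenCV 4.12 (cv2) and the standard library are available. Lean on these libraries where they do the work, as an engineer would, in place of code of your own. Each camera call takes 0.05 s, during which the arm holds its last target.

### The job

Before the next measuring run, check the three sample slides in the dock under the bench shelf one at a time: draw the carriage out to its front stop by the black grip, then push it back home. One of them binds and will not go home; lift that whole slide out and set it upright in the steel repair tray, and leave the two good ones in their bays with their carriages fully home. Do not knock the mortar or the timer about.

Things in the scene. Friction and masses are not known exactly. Their poses are not given: they have to be found in the camera images.
- dock: White bench riser shelf, 440 mm wide, fixed, with a 6 mm aluminium dock plate at its foot. Origin on the bench under the middle of three bays (y = -110, 0, +110 mm); x to the rear, z up. Fences 7 mm high hold a slide with 1 mm play. The board (underside 150, top 168 mm up, front edge at x = 20 mm) overhangs the bays, so the tool must lean back to the robot, 20 to 45 degrees. Sides at y = +-205, x > 60 mm.
- tray: Shallow stainless repair tray, fixed, 200 (x) x 170 (y) x 22 mm, walls 3 mm, inner floor 3 mm above its origin, which is the centre of its underside; z up.
- slide_1: One of three alike sample slides, loose in the bays in any order; one of them binds. Dark steel base 104 (x) x 48 (y) x 10 mm, a 24 mm high stop at each end, on it a carriage. 0.47 to 0.63 kg. Origin: centre of the underside (in the dock 6 mm above the bench); x along the rail to the rear, z up. It can be lifted by the carriage grip, near its balance point.
- slide_1_carriage (a joint): Carriage of slide_1 along its rail, m: 0 = fully out at the front stop (slide's -x, to the robot), 0.044 = fully home at the rear stop. Starts at 0.008 to 0.019. Slides with about 3 N and stays where left. On the slide that binds it comes fully out but stops dead at 0.030 when pushed home.
- slide_1_grip (a point): Point on the axis of slide_1's black grip, a 12 x 12 mm square bar, 48 mm long, on the carriage top (46 mm wide, 28 mm above the slide's underside), leaning 30 degrees from vertical to the slide's -x. The point is 30 mm along it from its root (54 mm above the underside, at slide x = joint - 0.035). Pinch it along y. A card frame 74 mm high stands 17 mm behind the root.
- slide_2: One of three alike sample slides, loose in the bays in any order; one of them binds. Dark steel base 104 (x) x 48 (y) x 10 mm, a 24 mm high stop at each end, on it a carriage. 0.47 to 0.63 kg. Origin: centre of the underside (in the dock 6 mm above the bench); x along the rail to the rear, z up. It can be lifted by the carriage grip, near its balance point.
- slide_2_carriage (a joint): Carriage of slide_2 along its rail, m: 0 = fully out at the front stop (slide's -x, to the robot), 0.044 = fully home at the rear stop. Starts at 0.008 to 0.019. Slides with about 3 N and stays where left. On the slide that binds it comes fully out but stops dead at 0.030 when pushed home.
- slide_2_grip (a point): Point on the axis of slide_2's black grip, a 12 x 12 mm square bar, 48 mm long, on the carriage top (46 mm wide, 28 mm above the slide's underside), leaning 30 degrees from vertical to the slide's -x. The point is 30 mm along it from its root (54 mm above the underside, at slide x = joint - 0.035). Pinch it along y. A card frame 74 mm high stands 17 mm behind the root.
- slide_3: One of three alike sample slides, loose in the bays in any order; one of them binds. Dark steel base 104 (x) x 48 (y) x 10 mm, a 24 mm high stop at each end, on it a carriage. 0.47 to 0.63 kg. Origin: centre of the underside (in the dock 6 mm above the bench); x along the rail to the rear, z up. It can be lifted by the carriage grip, near its balance point.
- slide_3_carriage (a joint): Carriage of slide_3 along its rail, m: 0 = fully out at the front stop (slide's -x, to the robot), 0.044 = fully home at the rear stop. Starts at 0.008 to 0.019. Slides with about 3 N and stays where left. On the slide that binds it comes fully out but stops dead at 0.030 when pushed home.
- slide_3_grip (a point): Point on the axis of slide_3's black grip, a 12 x 12 mm square bar, 48 mm long, on the carriage top (46 mm wide, 28 mm above the slide's underside), leaning 30 degrees from vertical to the slide's -x. The point is 30 mm along it from its root (54 mm above the underside, at slide x = joint - 0.035). Pinch it along y. A card frame 74 mm high stands 17 mm behind the root.
- agate_mortar: Small agate mortar, 66 mm across, 30 mm high; origin under its centre. A bystander.
- stop_clock: Small bench timer, 26 x 64 x 58 mm; origin under its centre. A bystander.
Mind the look-alikes: they are no part of the job. Leave any green look-alike of the slide_2 alone.

How it is judged:
By the outcome, as a careful person would: the job done as asked, in the order asked, and still so for the second after the job is handed in, with the robot touching nothing.
It also fails if it takes over 64 s, if anything falls off the work surface, if the arm or the gripper's body presses on something with over 40 N, if the wrist force passes 120 N, or if a joint passes its speed limit or range.

## Working session

There is one attempt and no reset: what is moved stays moved. The work goes in short steps, Python scripts to look and compute and a tool call to move; the robot and the scene stay as the last step left them, time stands still between calls to the robot, and variables do not carry over. Pictures are saved under pics/ and viewed, and the job is handed in when it is done.

Besides the shell and the picture viewer there is one more tool, called after ">>>" in YAML: its name, and indented under it one key for each argument. carry_out: Moves the arm, as the interface text tells. Its arguments: {"type":"object","properties":{"moves":{"type":"string"}},"required":["moves"]}

```bash
mkdir -p pics; ls; cat > h.py <<'E'
import numpy as np, cv2
from plant import ctrl
from scipy.spatial.transform import Rotation as Ro
def snap(n,f):
    p=ctrl.snapshot(n); cv2.imwrite('pics/'+f,p['image'][:,:,::-1]); return p
def ray(p,row,col):
    K,R,t=map(np.array,(p['K'],p['R'],p['t'])); d=R.T@np.linalg.inv(K)@np.array([col,row,1.]); return -R.T@t,d
def atz(p,row,col,z):
    o,d=ray(p,row,col); return o+d*(z-o[2])/d[2]
def proj(p,X):
    c=np.array(p['K'])@(np.array(p['R'])@np.array(X)+np.array(p['t'])); return c[:2]/c[2]
def tri(p1,a,p2,b):
    o1,d1=ray(p1,*a);o2,d2=ray(p2,*b);d1/=np.linalg.norm(d1);d2/=np.linalg.norm(d2)
    s=np.linalg.lstsq(np.c_[d1,-d2],o2-o1,rcond=None)[0]
    A=o1+d1*s[0];B=o2+d2*s[1];return (A+B)/2,np.linalg.norm(A-B)
E
python3 - <<'E'
from h import *
o=ctrl.get_obs(); print(o)
for n in ('scene','top'):
    p=snap(n,n+'0.png')
    for l in ('slide_1','slide_1_grip','dock','tray','agate_mortar','stop_clock'):
        for m in ctrl.mark_of(p,l): print(n,l,np.round(m['at'],1),round(m['confidence'],2))
    np.savez(n+'0',K=p['K'],R=p['R'],t=p['t'])
E
```

```text
pics
{'clock': 0.0, 'joint_pos': array([ 8.83532639e+01,  2.05932167e+01,  6.35820728e-01, -1.90312021e-02,
       -7.01354824e+01, -1.65067025e+01]), 'qvel': array([-0.03041766,  0.05135367, -0.02197335, -0.01381587, -0.06622696,
        0.06538627]), 'tau': array([ 7.31876244e-04, -5.82722676e+01,  2.93048984e+01,  6.99690118e+00,
        7.00510878e-03, -1.74358020e-04]), 'tool_pos': array([0.21025161, 0.64123752, 0.4037213 ]), 'orientation': array([ 1.79905866e+02, -9.23851253e-03, -1.81599123e+01]), 'force': array([0.25743155, 0.32884751, 0.07903849]), 'moment': array([ 0.00527887, -0.00105596,  0.023918  ]), 'opening': 0.08732024983362115}
scene slide_1 [250.1 275.9] 0.98
scene slide_1 [241.6 241.7] 0.96
scene slide_1 [260.  311.8] 0.87
scene slide_1 [219.6 322. ] 0.53
scene slide_1_grip [232.9 273.2] 0.72
scene dock [251.8 275.2] 0.95
scene tray [311.6 398.4] 0.68
scene agate_mortar [295.2 269.2] 0.77
scene stop_clock [241.8 180.4] 0.72
scene stop_clock [221.6 241.5] 0.53
top slide_1 [265.2 314.4] 0.88
top slide_1 [173.2 254.2] 0.82
top slide_1 [265.8 277.6] 0.73
top slide_1 [269.8 236.6] 0.69
top slide_1_grip [273.  274.3] 0.88
top dock [267.2 275.4] 0.78
top tray [284.8 425.1] 0.81
top agate_mortar [324.7 323.4] 0.81
top stop_clock [311.9 188.3] 0.53
```

View pics/scene0.png

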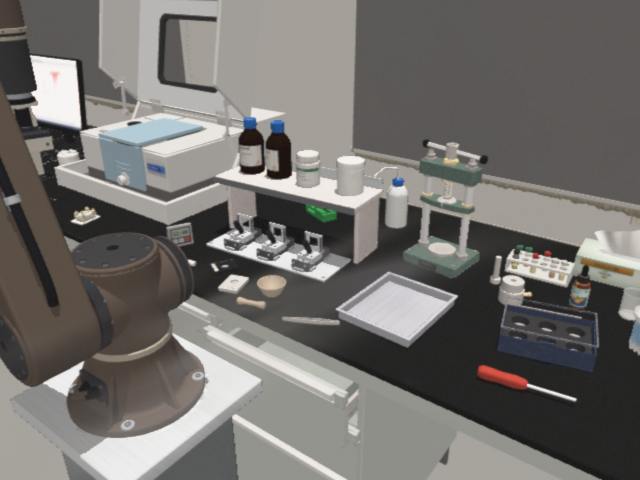

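View pics/top0.png

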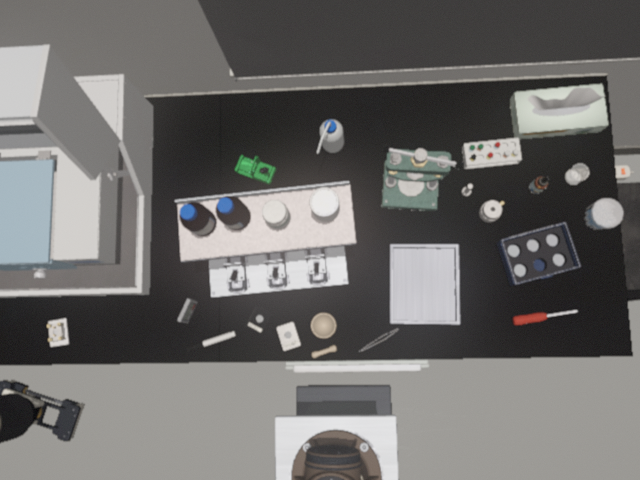

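```bash
python3 - <<'E'
import numpy as np,h
s=np.load('scene0.npz');t=np.load('top0.npz')
for p in (s,t):
  print(p['K'].round(1).tolist(), (-p['R'].T@p['t']).round(3), p['R'].round(3).tolist())
for n,a,b,z in (('dock',(251.8,275.2),(267.2,275.4),0),('tray',(311.6,398.4),(284.8,425.1),0),('mortar',(295.2,269.2),(324.7,323.4),0),('clock',(241.8,180.4),(311.9,188.3),0),('mid',(250.1,275.9),(265.8,277.6),.006),('L',(241.6,241.7),(269.8,236.6),.006),('R',(260,311.8),(265.2,314.4),.006),('on',(219.6,322),(173.2,254.2),.16),('grip mid',(232.9,273.2),(273,274.3),.06)):
  print(n,h.atz(s,*a,z).round(4),h.atz(t,*b,z).round(4),h.tri(s,a,t,b))
E
```

```text
[[555.8, 0.0, 320.9], [0.0, 555.8, 239.7], [0.0, 0.0, 1.0]] [-0.428 -0.726  0.664] [[0.596, -0.803, -0.004], [-0.35, -0.255, -0.901], [0.722, 0.539, -0.433]]
[[609.4, 0.0, 313.7], [0.0, 609.4, 244.1], [0.0, 0.0, 1.0]] [ 0.365 -0.074  1.65 ] [[-0.017, -0.997, -0.077], [-0.989, 0.028, -0.143], [0.145, 0.073, -0.987]]
dock [0.5487 0.1536 0.    ] [0.5467 0.1549 0.    ] (array([5.47418095e-01, 1.53963704e-01, 3.84364245e-04]), np.float64(0.0022346264816656774))
tray [ 0.4888 -0.2507  0.    ] [ 0.4889 -0.2489  0.    ] (array([ 0.48937746, -0.24959439, -0.00076365]), np.float64(0.0014616237557113956))
mortar [0.3743 0.0209 0.    ] [0.388  0.0261 0.    ] (array([ 0.38640723,  0.02861201, -0.00865214]), np.float64(0.005178560910123251))
clock [0.4412 0.4035 0.    ] [0.4297 0.3966 0.    ] (array([0.43083971, 0.39320793, 0.00714772]), np.float64(0.00392534009422968))
mid [0.5484 0.1506 0.006 ] [0.5498 0.1479 0.006 ] (array([0.5487674 , 0.14899063, 0.00636954]), np.float64(0.0029002545595275993))
L [0.5326 0.2594 0.006 ] [0.5417 0.2614 0.006 ] (array([0.54049026, 0.26403894, 0.00155952]), np.float64(0.004836533280962087))
R [0.5598 0.0403 0.006 ] [0.5488 0.0471 0.006 ] (array([0.55227241, 0.04216553, 0.00842197]), np.float64(0.012148640938376646))
on [ 0.4978 -0.0385  0.16  ] [0.7704 0.1849 0.16  ] (array([ 0.82311382,  0.21100664, -0.01919722]), np.float64(0.012711661297551873))
grip mid [0.5389 0.1488 0.06  ] [0.5248 0.1496 0.06  ] (array([0.52749304, 0.14510036, 0.06531987]), np.float64(0.009868184212611241))
```

The scene picture shows the three dark slides in the dock at about (241,242), (276,250) and (312,260), with the tray at (398,311), the mortar at (270,290) and the timer at (180,236). The fourth "slide" detection, at scene (322,212) and top (254,170), is the green look-alike lying on the bench behind the shelf. It is not in a bay, so I leave it alone. I'll move to a viewing pose in front of the dock.

```bash
cat >> h.py <<'E'
def rpy(r,p,y): return Ro.from_euler('xyz',[r,p,y],degrees=True)
def rel(pos,R,cur=None):
    o=ctrl.get_obs() if cur is None else cur
    R0=rpy(*o['orientation']); d=R0.inv().apply(np.array(pos)-o['tool_pos']); w=(R0.inv()*R).as_rotvec()
    print('shift',d.round(4),'rotvec',w.round(3),'|d|',np.linalg.norm(d).round(3),'deg',np.degrees(np.linalg.norm(w)).round(1))
E
python3 - <<'E'
from h import *
yaw=3.5
R=rpy(180,-30,yaw); zt=R.apply([0,0,1])
g=np.array([.547,.152,.06])+Ro.from_euler('z',yaw,degrees=True).apply([-.02,0,0])
rel(g-zt*(.159+.12),R)
print(g-zt*(.159+.12))
E
```

```text
shift [0.3242 0.419  0.103 ] rotvec [ 0.099  0.517 -0.369] |d| 0.54 deg 36.9
[0.3877975  0.14226276 0.30162109]
```

>>> carry_out:
  moves: "0.06 0.05 0.06 0.01 0.02 0.08 -0.06;0.06 0.1 0.13 0.03 0.03 0.16 -0.11;0.06 0.15 0.2 0.05 0.05 0.24 -0.17;0.06 0.2 0.26 0.063 0.06 0.32 -0.23;0.06 0.24 0.31 0.076 0.074 0.38 -0.27;0.06 0.27 0.35 0.086 0.084 0.43 -0.31;0.06 0.3 0.39 0.095 0.092 0.48 -0.34;0.06 0.324 0.419 0.103 0.099 0.517 -0.369;0.06 0.324 0.419 0.103 0.099 0.517 -0.369;0.06 0.324 0.419 0.103 0.099 0.517 -0.369;0.06 0.324 0.419 0.103 0.099 0.517 -0.369;0.06 0.324 0.419 0.103 0.099 0.517 -0.369;0.06 0.324 0.419 0.103 0.099 0.517 -0.369;0.06 0.324 0.419 0.103 0.099 0.517 -0.369;0.06 0.324 0.419 0.103 0.099 0.517 -0.369"

```text
clock: 2.2
tool_pos: [0.4139, 0.151, 0.3399]
orientation: [179.8, -26.9, 3.5]
force: [0.4, 0.1, 0.0]
opening: 0.0604
```

```bash
python3 - <<'E'
from h import *
o=ctrl.get_obs(); print(o['joint_pos'].round(1),o['qvel'].round(1),o['tool_pos'],o['orientation'])
p=snap('wrist','w1.png'); np.savez('w1',K=p['K'],R=p['R'],t=p['t'])
for l in ('slide_1','slide_1_grip','dock'):
    for m in ctrl.mark_of(p,l): print(l,np.round(m['at'],1),round(m['confidence'],2))
E
```

```text
[ 46.   -6.3 -58.2  46.7 -25.    6.8] [ 0.6  0.1  0.2 -0.1  0.   0.1] [0.4139221 0.1510389 0.3399063] [179.84413876 -26.89170775   3.51948785]
slide_1 [257.7 333.6] 0.98
slide_1 [255.3 448.4] 0.73
slide_1 [259.3 218.7] 0.73
slide_1_grip [269.  336.5] 0.91
```

View pics/w1.png

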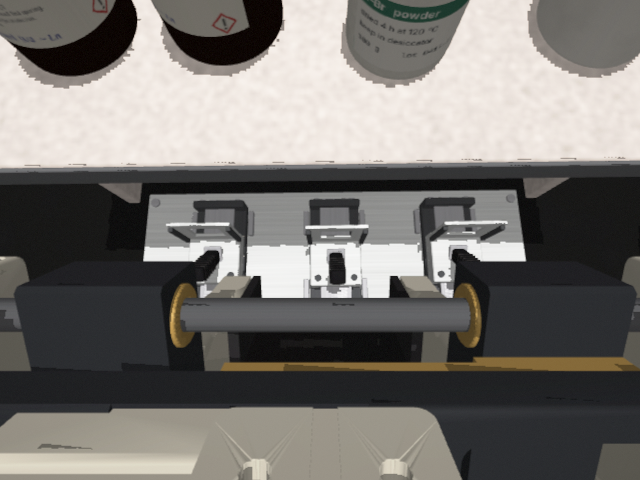

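The wrist view shows the three bays under the shelf edge, with grips at about (208,265), (337,269) and (462,262). Joint 3 is at its limit here, so the lower working poses need a check too. I'll measure the dock and learn the arm's geometry.

```bash
python3 - <<'E'
from h import *
w=np.load('w1.npz');s=np.load('scene0.npz');t=np.load('top0.npz')
print('cam',(-w['R'].T@w['t']).round(3))
for n,c in (('mid',(257.7,333.6)),('R',(255.3,448.4)),('L',(259.3,218.7))): print(n,atz(w,*c,.006).round(4))
print('rear plate corners',atz(w,193,148,.006),atz(w,191,521,.006))
print('board front edge top',atz(w,168,0,.168),atz(w,162,639,.168))
print('grip', atz(w,269,336.5,.06))
# refined: grips triangulated
print(proj(s,[.527,.15,.06]))
i=cv2.imread('pics/scene0.png')[180:290,190:370]; cv2.imwrite('pics/sc.png',cv2.resize(i,None,fx=4,fy=4,interpolation=cv2.INTER_CUBIC))
i=cv2.imread('pics/top0.png')[235:300,195:360]; cv2.imwrite('pics/tc.png',cv2.resize(i,None,fx=4.5,fy=4.5,interpolation=cv2.INTER_CUBIC))
E
```

```text
cam [0.483 0.155 0.353]
mid [0.5456 0.1498 0.006 ]
R [0.5548 0.0369 0.006 ]
L [0.5372 0.2625 0.006 ]
rear plate corners [0.60134398 0.34334755 0.006     ] [ 0.62668581 -0.0387674   0.006     ]
board front edge top [0.5554527  0.33988119 0.168     ] [ 0.58064428 -0.01510366  0.168     ]
grip [0.52644502 0.14778874 0.06      ]
[269.77930406 234.37419308]
```

View pics/sc.png

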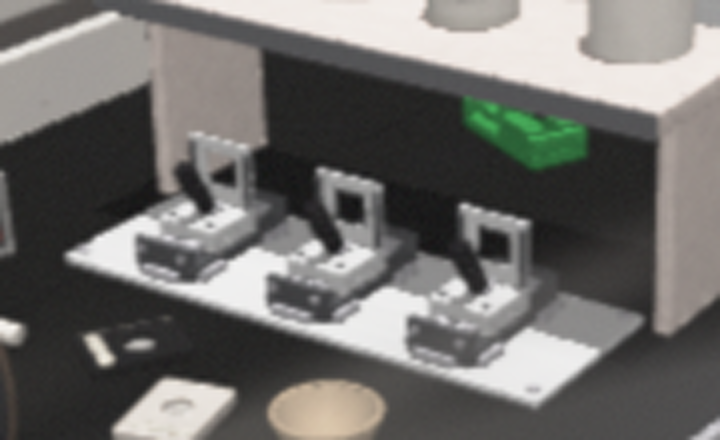

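View pics/tc.png

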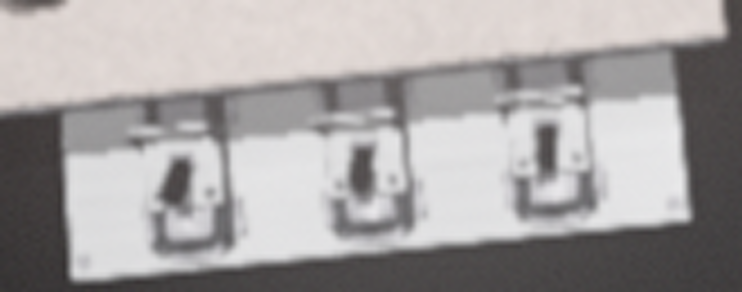

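```bash
cat >> h.py <<'E'
D=np.array([.548,.150,0.]); YAW=4.0
RD=Ro.from_euler('z',YAW,degrees=True)
def dk(x,y,z): return D+RD.apply([x,y,z])
def tgt(x,y,z,back=0,lean=30):
    R=rpy(180,-lean,YAW); return dk(x,y,z)-R.apply([0,0,1])*(.159+back),R
def tod():
    o=ctrl.get_obs(); R=rpy(*o['orientation']); g=o['tool_pos']+.159*R.apply([0,0,1]); d=RD.inv().apply(g-D); print('grasp pt in dock',d.round(4),'rpy',o['orientation'].round(2),'F',RD.inv().apply(o['force']).round(1),'open',round(o['opening'],4),'t',o['clock']); return d
def log():
    o=ctrl.get_obs(); open('kin.txt','a').write(' '.join(map(str,[*o['joint_pos'],*o['tool_pos'],*o['orientation']]))+'\n')
E
echo "88.3532639 20.5932167 0.635820728 -0.0190312021 -70.1354824 -16.5067025 0.21025161 0.64123752 0.4037213 179.905866 -0.0092 -18.1599" > kin.txt
python3 - <<'E'
from h import *
log()
p,R=tgt(-.022,0,.06,.07); print(p); rel(p,R); tod()
E
```

```text
[0.41183251 0.14047824 0.25831982]
shift [-0.0391  0.0103  0.0714] rotvec [ 0.007  0.055 -0.007] |d| 0.082 deg 3.2
grasp pt in dock [-0.062   0.0095  0.1978] rpy [179.83 -26.86   3.56] F [-0.2 -0.6  0.4] open 0.06 t 2.4
```

>>> carry_out:
  moves: "0.06 -0.01 0.003 0.018 0.002 0.014 -0.002;0.06 -0.02 0.005 0.036 0.004 0.028 -0.004;0.06 -0.03 0.008 0.054 0.005 0.041 -0.005;0.06 -0.039 0.01 0.071 0.007 0.055 -0.007;0.06 -0.039 0.01 0.071 0.007 0.055 -0.007;0.06 -0.039 0.01 0.071 0.007 0.055 -0.007"

```text
clock: 3.0
tool_pos: [0.4519, 0.1522, 0.3155]
orientation: [179.7, -26.5, 3.9]
force: [-1.0, 0.3, 0.1]
opening: 0.0598
```

```bash
python3 - <<'E'
from h import *
log()
o=ctrl.get_obs(); print(o['joint_pos'].round(1),o['tool_pos'],o['orientation'])
p,R=tgt(-.022,0,.06,.07); rel(p,R); tod()
E
```

```text
[ 37.9  -0.6 -58.2  56.2 -17.7   4. ] [0.45185636 0.15221917 0.31545487] [179.7470135  -26.5066204    3.94162675]
shift [-0.062   0.0088  0.033 ] rotvec [ 0.005  0.061 -0.001] |d| 0.071 deg 3.5
grasp pt in dock [-0.0248  0.0081  0.1732] rpy [179.75 -26.51   3.94] F [-1.   0.3  0.1] open 0.0598 t 3.0
```

```bash
cat > kin.py <<'E'
import numpy as np
from scipy.spatial.transform import Rotation as Ro
from scipy.optimize import least_squares
def E(a,x): return Ro.from_euler(a,x,degrees=True)
def Rall(q): 
    return E('z',q[0])*E('y',q[1]-q[2])*E('x',-q[3])*E('y',-q[4])
def fk(q,P):
    a1,A,B,h,d,e,L,H=P
    R1=E('z',q[0]); R2=R1*E('y',q[1]); R3=R1*E('y',q[1]-q[2]); R4=R3*E('x',-q[3]); R5=R4*E('y',-q[4])
    p=R1.apply([a1,d,H])+R2.apply([0,0,A])+R3.apply([B,0,h])+R4.apply([0,e,0])+R5.apply([L,0,0])
    # tool z=R5 x
    return p,R5*E('y',90)*E('z',0)
if __name__=='__main__':
    K=np.loadtxt('kin.txt')
    for r in K:
        R5=Rall(r[:6]); T=Ro.from_euler('xyz',r[9:],degrees=True)
        rem=(R5*E('y',90)).inv()*T
        print('rem',rem.as_rotvec(degrees=True).round(2),'j6',r[5].round(2))
    f=lambda P:np.concatenate([(fk(r[:6],P)[0]-r[6:9])/3e-4 for r in K]+[(P-np.array([0,.4,.4,0,-.19,0,.1,.3]))/.15])
    s=least_squares(f,[0,.4,.4,0,-.19,0,.1,.3]); print(s.x.round(4),2*s.cost); print((f(s.x)[:3*len(K)]*.3).round(2))
E
python3 kin.py
```

```text
rem [ -0.    -0.   -73.49] j6 -16.51
rem [ -0.    -0.   -96.84] j6 6.84
rem [  0.    -0.   -93.98] j6 3.98
[ 1.000e-04  6.015e-01  4.635e-01 -0.000e+00 -1.000e-04 -1.917e-01
  1.998e-01  1.988e-01] 6.121789541672099
[-0.   -0.   -0.    0.    0.01 -0.   -0.   -0.01  0.  ]
```

```bash
cat >> kin.py <<'E'
P0=np.array([1e-4,.6015,.4635,0,-1e-4,-.1917,.1998,.1988])
lo=np.array([-176.03,-82.01,-58.28,-173.87,-174.79,-173.66]);hi=np.array([176.03,121.73,71.71,95.51,-.11,173.66])
def FK(q):
    p,R=fk(q,P0); return p,R*E('z',-q[5]-90)
def ik(pos,R,q0):
    def f(q):
        p,r=FK(q); return np.concatenate([(p-pos)*10,(R.inv()*r).as_rotvec()*2])
    s=least_squares(f,np.clip(q0,lo+.01,hi-.01),bounds=(lo,hi),x_scale=30.,max_nfev=200); return s.x,np.linalg.norm(s.fun)
def iks(pos,R,n=60,seed=0):
    rng=np.random.default_rng(seed);out=[]
    for flip in (0,180):
        RR=R*E('z',flip)
        for k in range(n):
            q,e=ik(pos,RR,rng.uniform(lo,hi))
            if e<2e-3 and not any(np.abs(q-o[0]).max()<2 for o in out): out.append((q,flip))
    return out
E
python3 - <<'E'
from kin import *
from h import *
for y in (.11,0,-.11):
  for x in (-.035,.009):
    for lean in (20,30,40):
      p,R=tgt(x,y,.06,0,lean)
      print(y,x,lean,[(q.round(0).tolist(),f) for q,f in iks(p,R,25)])
E
```

```text
0.11 -0.035 20 []
0.11 -0.035 30 []
0.11 -0.035 40 []
0.11 0.009 20 [([32.0, 16.0, -55.0, 86.0, -9.0, -23.0], 0), ([32.0, 16.0, -55.0, 86.0, -9.0, 157.0], 180)]
0.11 0.009 30 []
0.11 0.009 40 []
0 -0.035 20 []
0 -0.035 30 []
0 -0.035 40 [([-5.0, 12.0, -46.0, -143.0, -9.0, -120.0], 0), ([3.0, 11.0, -39.0, -127.0, -0.0, -143.0], 0), ([-5.0, 12.0, -46.0, -143.0, -9.0, 60.0], 180), ([3.0, 11.0, -39.0, -127.0, -0.0, 37.0], 180)]
0 0.009 20 []
0 0.009 30 []
0 0.009 40 []
-0.11 -0.035 20 []
-0.11 -0.035 30 []
-0.11 -0.035 40 []
-0.11 0.009 20 []
-0.11 0.009 30 []
-0.11 0.009 40 []
```

```bash
cat >> kin.py <<'E'
def aik(pos,R,lim=True,N=1441):
    e=-.1917;L=.1998;H=.1988;A=.6015;B=.4635
    xt,yt,zt=R.as_matrix().T; W=pos-L*zt
    def ev(ph,back):
        u=np.cos(ph)*xt+np.sin(ph)*yt; C=W-e*u
        j1=np.arctan2(C[1],C[0])+(np.pi if back else 0)
        r=np.hypot(C[0],C[1])*(-1 if back else 1); z=C[2]-H
        # r=A sin j2+B cos t ; z=A cos j2 - B sin t ; t=j2-j3 -> |.|^2=A2+B2+2AB sin(j2-t)=..sin(j3)
        s=(r*r+z*z-A*A-B*B)/(2*A*B)
        if abs(s)>1: return None
        j3=np.arcsin(s)  # |j3|<90
        # r=(A+B sin j3) sin j2 + B cos j3 cos j2 ; z=(A+B sin j3)cos j2 - B cos j3 sin j2
        a=A+B*np.sin(j3);b=B*np.cos(j3)
        j2=np.arctan2(a*r-b*z,b*r+a*z)
        t=j2-j3
        f=np.array([np.cos(j1)*np.cos(t),np.sin(j1)*np.cos(t),-np.sin(t)])
        return f@u,(j1,j2,j3,u)
    out=[]
    for back in (0,1):
        ph=np.linspace(0,2*np.pi,N);v=[ev(x,back) for x in ph]
        for i in range(N-1):
            if v[i] is None or v[i+1] is None or v[i][0]*v[i+1][0]>0: continue
            x0,x1=ph[i],ph[i+1];g0=v[i][0]
            for _ in range(40):
                m=(x0+x1)/2;c=ev(m,back)
                if c is None: break
                if c[0]*g0>0:x0=m
                else:x1=m
            else:
                j1,j2,j3,u=c[1]
                R3=E('z',np.degrees(j1))*E('y',np.degrees(j2-j3)); uu=R3.inv().apply(u) # = Rx(-j4) y = (0,cos,-sin)
                j4=np.arctan2(-uu[2],uu[1]); R4=R3*E('x',-np.degrees(j4)); zz=R4.inv().apply(zt) # Ry(-j5)x=(cos,0,sin j5)
                j5=np.arctan2(zz[2],zz[0])
                R5=R4*E('y',-np.degrees(j5)); rem=((R5*E('y',90)).inv()*R).as_rotvec(degrees=True)[2]
                q=np.degrees([j1,j2,j3,j4,j5,0]);q[5]=-rem-90
                q=(q+180)%360-180
                for k in (0,180):
                    qq=q.copy();qq[5]=(q[5]+k+180)%360-180
                    if not lim or (np.all(qq>=lo)and np.all(qq<=hi)): out.append((qq,k))
    return out
E
python3 - <<'E'
from kin import *
from h import *
K=np.loadtxt('kin.txt')
for r in K: print(r[:6].round(1),[q.round(1).tolist() for q,k in aik(r[6:9],Ro.from_euler('xyz',r[9:],degrees=True),lim=False) if k==0])
for y in (.11,0,-.11):
  for x in (-.035,.009):
    for lean in (20,30,40):
      p,R=tgt(x,y,.06,0,lean)
      print(y,x,lean,'OK',[q.round(0).tolist() for q,f in aik(p,R)if f==0])
      print('       nolim',[q.round(0).tolist() for q,f in aik(p,R,False) if f==0 ])
E
```

```text
[ 88.4  20.6   0.6  -0.  -70.1 -16.5] [[55.4, 20.6, 0.7, -180.0, 70.1, -163.5], [88.3, 20.6, 0.7, -0.0, -70.1, -16.5], [-124.6, -95.4, 0.5, 0.4, 174.2, -163.2], [-124.1, -95.6, -5.4, 14.7, 179.9, -149.3], [-92.2, -95.6, -5.4, 165.1, -179.9, -30.8], [-91.7, -95.4, 0.6, 179.8, -174.2, -16.7]]
[ 46.1  -6.3 -58.2  46.7 -25.    6.8] [[-7.5, -6.8, -48.7, 167.2, 22.1, -68.2], [46.0, -6.3, -58.2, 46.7, -25.0, 6.8], [177.7, -96.2, -29.3, -34.0, 175.6, -118.7], [172.7, -93.7, -49.2, 14.2, -160.4, -66.9], [-129.4, -96.4, -55.6, 145.1, 144.5, 16.6], [-139.1, -99.8, -21.4, -121.9, -161.0, 112.4]]
[ 37.9  -0.6 -58.2  56.2 -17.7   4. ] [[-6.3, -0.6, -47.6, 165.5, 17.4, -67.0], [37.8, -0.6, -58.2, 56.3, -17.7, 4.0], [176.1, -100.6, -30.5, -26.8, 172.8, -109.6], [174.2, -99.7, -48.7, 17.7, -166.6, -64.0], [-135.6, -102.2, -54.9, 140.9, 152.3, 16.9], [-139.7, -103.6, -22.0, -129.8, -159.6, 104.9]]
0.11 -0.035 20 OK []
       nolim [[8.0, 15.0, -39.0, -175.0, 17.0, -99.0], [30.0, 13.0, -60.0, 96.0, -9.0, -31.0], [-130.0, -117.0, -56.0, 134.0, 160.0, 1.0], [-129.0, -117.0, -24.0, -138.0, -158.0, 84.0]]

[... 3239 characters left out ...]
149.0, -115.0, -45.0, -134.0, -156.0, 112.0]]
-0.11 0.009 20 OK []
       nolim [[162.0, -115.0, -30.0, -29.0, 165.0, -97.0], [163.0, -116.0, -55.0, 35.0, -168.0, -36.0], [-155.0, -116.0, -55.0, 145.0, 168.0, 36.0], [-154.0, -115.0, -30.0, -151.0, -165.0, 97.0]]
-0.11 0.009 30 OK []
       nolim [[160.0, -116.0, -36.0, -34.0, 159.0, -101.0], [165.0, -118.0, -65.0, 48.0, -167.0, -26.0], [-157.0, -118.0, -65.0, 131.0, 167.0, 25.0], [-152.0, -116.0, -36.0, -146.0, -159.0, 101.0]]
-0.11 0.009 40 OK []
       nolim [[158.0, -118.0, -43.0, -38.0, 152.0, -104.0], [174.0, -123.0, -75.0, 72.0, -173.0, -10.0], [-166.0, -123.0, -75.0, 108.0, 173.0, 10.0], [-149.0, -118.0, -42.0, -142.0, -152.0, 104.0]]
```

```bash
cat > scan.py <<'E'
from kin import *
from h import *
import sys
for y in (.11,0,-.11):
  for x in (-.035,-.015,.009):
    r=[]
    for lean in range(10,61,5):
      p,R=tgt(x,y,.06,0,lean)
      r.append((lean,[q[:5].round(0).astype(int).tolist() for q,f in aik(p,R,N=721)if f==0]))
    print(y,x,[a for a in r if a[1]])
E
python3 scan.py
```

```text
0.11 -0.035 [(10, [[51, 17, -40, 16, -27]]), (15, [[50, 15, -50, 38, -17]])]
0.11 -0.015 [(10, [[49, 19, -37, 15, -28]]), (15, [[48, 17, -47, 35, -18]]), (20, [[31, 15, -58, 92, -9]])]
0.11 0.009 [(10, [[47, 20, -34, 14, -29]]), (15, [[47, 18, -44, 32, -20]]), (20, [[32, 16, -55, 86, -9]])]
0 -0.035 [(10, [[41, 14, -44, 14, -25]]), (15, [[38, 12, -55, 40, -13]]), (40, [[3, 11, -39, -127, 0], [-5, 12, -46, -143, -9]]), (45, [[-11, 16, -57, -157, -29]])]
0 -0.015 [(10, [[39, 16, -41, 13, -26]]), (15, [[38, 14, -52, 35, -14]]), (45, [[-10, 17, -55, -158, -27]])]
0 0.009 [(10, [[38, 18, -38, 12, -27]]), (15, [[37, 16, -48, 31, -16]]), (45, [[-9, 18, -52, -158, -25]]), (50, [[-11, 22, -57, -162, -40]])]
-0.11 -0.035 [(10, [[28, 13, -44, 10, -24]]), (15, [[27, 11, -54, 28, -13]]), (45, [[-16, 11, -43, -118, -16]]), (50, [[-28, 17, -52, -134, -34]])]
-0.11 -0.015 [(10, [[27, 15, -41, 9, -25]]), (15, [[27, 13, -50, 25, -14]]), (45, [[-14, 13, -40, -117, -14]]), (50, [[-26, 18, -50, -134, -32]]), (55, [[-32, 26, -57, -140, -49]])]
-0.11 0.009 [(10, [[26, 17, -38, 8, -26]]), (15, [[26, 15, -46, 21, -16]]), (45, [[-11, 14, -37, -115, -11]]), (50, [[-24, 19, -47, -135, -30]]), (55, [[-29, 25, -54, -141, -46]])]
```

```bash
cat > scan2.py <<'E'
from kin import *
from h import *
def gp(j,s): # grip point dock coords for carriage j, s along bar from root
    return j-.020-s*.5, .006+.028+s*.866
def clear(x,z,lean):
    th=np.radians(lean); # rear side of body; distance of board front edge pts from line (positive = clear)
    out=[]
    for bz in (.150,.168):
        dx,dz=.020-x,bz-z
        lat=dx*np.cos(th)+dz*np.sin(th)   # along tool x
        out.append(lat-.039)
    return min(out)
for s in (.03,.038):
  for y in (.11,0,-.11):
    for j in (0,.015,.030,.044):
      x,z=gp(j,s); r=[]
      for lean in (12,14,15,16,17,18,19,20,21):
        p,R=tgt(x,y,z,0,lean)
        a=[q for q,f in aik(p,R,N=721) if f==0 and q[3]>-20]
        if a: r.append((lean,round(1000*clear(x,z,lean),1),a[0][2:5].round(0).astype(int).tolist()))
      print(s,y,j,r[-3:])
E
python3 scan2.py
```

```text
0.03 0.11 0 [(16, np.float64(38.7), [-53, 46, -15]), (17, np.float64(39.9), [-55, 56, -13]), (18, np.float64(41.1), [-57, 69, -11])]
0.03 0.11 0.015 [(17, np.float64(25.6), [-53, 53, -14]), (18, np.float64(26.9), [-56, 66, -12]), (19, np.float64(28.1), [-57, 80, -10])]
0.03 0.11 0.03 [(18, np.float64(12.6), [-54, 62, -12]), (19, np.float64(13.9), [-56, 76, -10]), (20, np.float64(15.3), [-57, 90, -9])]
0.03 0.11 0.044 [(18, np.float64(-0.7), [-52, 58, -13]), (19, np.float64(0.7), [-54, 72, -11]), (20, np.float64(2.1), [-55, 86, -9])]
0.03 0 0 [(12, np.float64(33.5), [-47, 21, -21]), (14, np.float64(36.1), [-52, 31, -16]), (15, np.float64(37.4), [-55, 40, -13])]
0.03 0 0.015 [(14, np.float64(21.6), [-50, 29, -17]), (15, np.float64(22.9), [-53, 36, -14]), (16, np.float64(24.3), [-56, 48, -11])]
0.03 0 0.03 [(15, np.float64(8.4), [-50, 33, -15]), (16, np.float64(9.8), [-53, 43, -12]), (17, np.float64(11.2), [-57, 61, -8])]
0.03 0 0.044 [(16, np.float64(-3.6), [-51, 39, -13]), (17, np.float64(-2.2), [-55, 54, -10]), (18, np.float64(-0.7), [-58, 80, -6])]
0.03 -0.11 0 [(14, np.float64(36.1
[... 1430 characters left out ...]
), [-56, 51, -11])]
0.038 0 0.044 [(16, np.float64(-1.7), [-50, 36, -15]), (17, np.float64(-0.4), [-53, 47, -12]), (18, np.float64(0.9), [-57, 65, -8])]
0.038 -0.11 0 [(14, np.float64(38.3), [-51, 20, -17]), (15, np.float64(39.5), [-53, 26, -14]), (16, np.float64(40.6), [-56, 33, -11])]
0.038 -0.11 0.015 [(15, np.float64(25.0), [-51, 23, -15]), (16, np.float64(26.2), [-54, 30, -12]), (17, np.float64(27.4), [-57, 43, -8])]
0.038 -0.11 0.03 [(15, np.float64(10.5), [-48, 22, -16]), (16, np.float64(11.8), [-51, 27, -13]), (17, np.float64(13.0), [-54, 37, -10])]
0.038 -0.11 0.044 [(16, np.float64(-1.7), [-49, 25, -14]), (17, np.float64(-0.4), [-52, 33, -11]), (18, np.float64(0.9), [-57, 53, -6])]
```

```bash
cat >> h.py <<'E'
def gp(j,s=.038): return j-.020-s*.5, .006+.028+s*.866
def go(j,y,back=0,lean=15,s=.038,dx=0,dz=0):
    from kin import aik
    x,z=gp(j,s); p,R=tgt(x+dx,y,z+dz,back,lean); rel(p,R)
    print('ik',[q.round(0).tolist() for q,f in aik(p,R,N=721) if f==0 and q[3]>-20])
E
python3 - <<'E'
from h import *
go(.0134,0,.06); go(.0134,0,.0)
E
```

```text
shift [-0.0045  0.0087  0.0392] rotvec [ 0.005 -0.201 -0.001] |d| 0.04 deg 11.5
ik [[43.0, 6.0, -46.0, 21.0, -27.0, 33.0]]
shift [-0.0164  0.0085  0.098 ] rotvec [ 0.005 -0.201 -0.001] |d| 0.1 deg 11.5
ik [[39.0, 12.0, -52.0, 33.0, -16.0, 23.0]]
```

>>> carry_out:
  moves: "0.06 -0.001 0.002 0.005 0.001 -0.06 0;0.06 -0.002 0.004 0.015 0.002 -0.12 0;0.06 -0.0045 0.0065 0.027 0.004 -0.17 0;0.06 -0.0045 0.0087 0.039 0.005 -0.201 -0.001;0.06 -0.0045 0.0087 0.039 0.005 -0.201 -0.001;0.06 -0.0045 0.0087 0.039 0.005 -0.201 -0.001"

```text
clock: 3.6
tool_pos: [0.4655, 0.1445, 0.279]
orientation: [-180.0, -15.0, 4.0]
force: [-0.4, -0.3, -0.4]
opening: 0.0599
```

```bash
python3 - <<'E'
from h import *
log()
tod(); go(.0134,0,.06); go(.0134,0,0)
p=snap('wrist','w2.png'); np.savez('w2',K=p['K'],R=p['R'],t=p['t'])
for l in ('slide_1','slide_1_grip'):
    for m in ctrl.mark_of(p,l): 
        z=.006 if l=='slide_1' else .06; print(l,np.round(m['at'],1),round(m['confidence'],2), RD.inv().apply(atz(p,*m['at'],z)-D).round(4))
E
python3 kin.py
```

```text
grasp pt in dock [-0.0414  0.0004  0.1254] rpy [-179.96  -15.04    3.99] F [-0.4 -0.3 -0.4] open 0.0599 t 3.6
shift [0.0002 0.0003 0.0006] rotvec [-0.001 -0.001 -0.   ] |d| 0.001 deg 0.1
ik [[43.0, 6.0, -46.0, 21.0, -27.0, 33.0]]
shift [0.0002 0.0003 0.0606] rotvec [-0.001 -0.001 -0.   ] |d| 0.061 deg 0.1
ik [[39.0, 12.0, -52.0, 33.0, -16.0, 23.0]]
slide_1 [230.3 473.4] 0.83 [ 1.000e-04 -1.122e-01  6.000e-03]
slide_1 [232.4 326.4] 0.78 [-0.0014 -0.0005  0.006 ]
slide_1 [234.2 181.7] 0.62 [-0.0027  0.1096  0.006 ]
slide_1 [257.5 509.6] 0.4 [-0.0205 -0.1395  0.006 ]
slide_1_grip [261.2 324.4] 0.61 [-0.0212  0.0009  0.06  ]
rem [ -0.    -0.   -73.49] j6 -16.51
rem [ -0.    -0.   -96.84] j6 6.84
rem [  0.    -0.   -93.98] j6 3.98
rem [  -0.     0.  -123.4] j6 33.4
[ 1.000e-04  6.015e-01  4.636e-01 -0.000e+00 -0.000e+00 -1.918e-01
  1.999e-01  1.989e-01] 6.122822388880878
[ 0.   -0.   -0.    0.    0.01 -0.   -0.   -0.01 -0.   -0.    0.    0.  ]
```

View pics/w2.png

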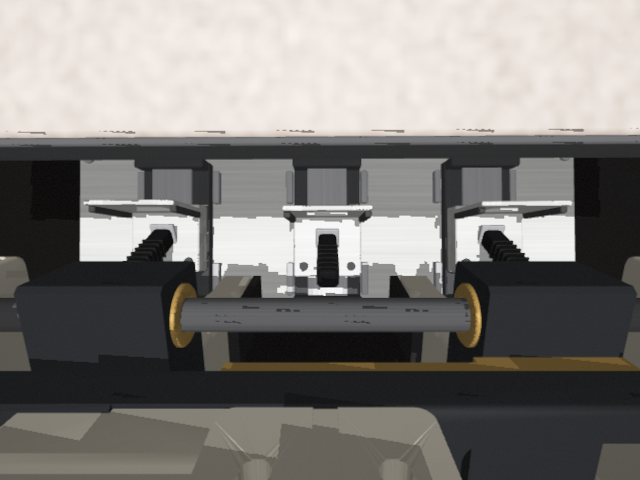

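```bash
sed -i 's/^D=.*/D=np.array([.547,.150,0.]); YAW=4.2/' h.py; python3 - <<'E'
from h import *
w=np.load('w2.npz')
for n,c in (('L',(236,160)),('M',(239,327)),('R',(236,494))):
    d=RD.inv().apply(atz(w,*c,.034)-D); print(n,d.round(4),'j~',(d[0]+.02).round(4))
for n,c in (('L',(204,142)),('M',(208,328)),('R',(204,513))):
    d=RD.inv().apply(atz(w,*c,.080)-D); print('frame top',n,d.round(4),'j~',(d[0]+.003).round(4))
go(.0134,0,0)
i=cv2.imread('pics/w2.png')[150:300,80:580]; cv2.imwrite('pics/w2c.png',cv2.resize(i,None,fx=1.6,fy=1.6,interpolation=cv2.INTER_CUBIC))
E
```

```text
L [-0.0036  0.1131  0.034 ] j~ 0.0164
M [-0.0061 -0.0008  0.034 ] j~ 0.0139
R [-0.0045 -0.1146  0.034 ] j~ 0.0155
frame top L [0.0126 0.1018 0.08  ] j~ 0.0156
frame top M [ 0.01   -0.0012  0.08  ] j~ 0.013
frame top R [ 0.0118 -0.1037  0.08  ] j~ 0.0148
shift [-0.0007  0.0001  0.0607] rotvec [-0.    -0.001 -0.003] |d| 0.061 deg 0.2
ik [[39.0, 12.0, -52.0, 34.0, -16.0, 24.0]]
```

View pics/w2c.png

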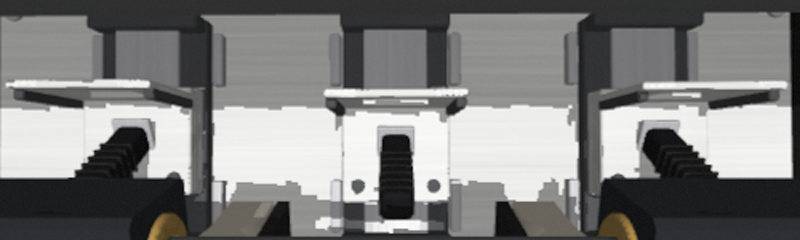

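The enlarged crop shows the middle slide, steel with a black grip, between the open fingers at (395,175). The left and right slides are at (115,150) and (680,150). All three are the dock slides, not the green one. I'll grip the middle one first.

>>> carry_out:
  moves: "0.06 0 0 0.015 0 0 -0.001;0.06 0 0 0.03 0 0 -0.003;0.06 -0.0005 0 0.045 0 0 -0.003;0.06 -0.0007 0 0.056 0 -0.001 -0.003;0.06 -0.0007 0 0.061 0 -0.001 -0.003;0.06 -0.0007 0 0.061 0 -0.001 -0.003;0.03 -0.0007 0 0.061 0 -0.001 -0.003;0 -0.0007 0 0.061 0 -0.001 -0.003;0 -0.0007 0 0.061 0 -0.001 -0.003;0 -0.0007 0 0.061 0 -0.001 -0.003"

```text
clock: 4.75
tool_pos: [0.4809, 0.1455, 0.2201]
orientation: [-180.0, -15.0, 4.2]
force: [-0.6, 0.4, 0.4]
opening: 0.0332
```

```bash
python3 - <<'E'
from h import *
tod(); p=snap('wrist','w3.png'); go(.002,0,0)
E
```

```text
grasp pt in dock [-0.0251  0.0004  0.0665] rpy [-179.97  -15.      4.16] F [-0.5  0.5  0.4] open 0.0332 t 4.75
shift [-0.0113  0.0004 -0.0035] rotvec [-0.     0.    -0.001] |d| 0.012 deg 0.0
ik [[39.0, 11.0, -54.0, 35.0, -15.0, 21.0]]
```

View pics/w3.png

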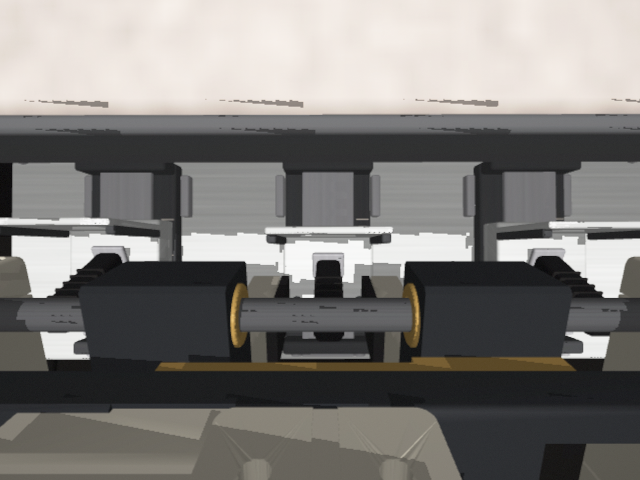

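>>> carry_out:
  moves: "0 0 0 0 0 0 0;0 0 0 0 0 0 0;0 0 0 0 0 0 0;0 0 0 0 0 0 0;0 -0.0019 0 -0.0005 0 0 0;0 -0.0039 0 -0.001 0 0 0;0 -0.0058 0 -0.0016 0 0 0;0 -0.0077 0 -0.0021 0 0 0;0 -0.0097 0 -0.0026 0 0 0;0 -0.0106 0 -0.0029 0 0 0"

```text
clock: 5.8
tool_pos: [0.4696, 0.1446, 0.2196]
orientation: [-180.0, -14.9, 4.2]
force: [3.2, 0.4, -6.8]
opening: 0.0117
```

```bash
python3 - <<'E'
from h import *
tod(); go(0,0,0)
E
```

```text
grasp pt in dock [-0.0366  0.0003  0.066 ] rpy [-179.99  -14.95    4.17] F [ 3.2  0.1 -6.8] open 0.0117 t 5.8
shift [-0.0023  0.0003 -0.0015] rotvec [-0.     0.001 -0.001] |d| 0.003 deg 0.1
ik [[39.0, 11.0, -54.0, 36.0, -15.0, 21.0]]
```

>>> carry_out:
  moves: "0 -0.001 0 -0.0003 0 0 0;0 -0.001 0 -0.0003 0 0 0"

```text
clock: 6.0
tool_pos: [0.4686, 0.1444, 0.2196]
orientation: [180.0, -14.9, 4.2]
force: [0.1, 0.1, -4.6]
opening: 0.0121
```

```bash
python3 - <<'E'
from h import *
tod(); p=snap('scene','s2.png')
i=cv2.imread('pics/s2.png')[180:290,190:370]; cv2.imwrite('pics/s2c.png',cv2.resize(i,None,fx=4,fy=4,interpolation=cv2.INTER_CUBIC))
E
```

```text
grasp pt in dock [-0.0376  0.0001  0.066 ] rpy [180.   -14.94   4.16] F [ 0.1  0.1 -4.6] open 0.0121 t 6.0
```

View pics/s2c.png

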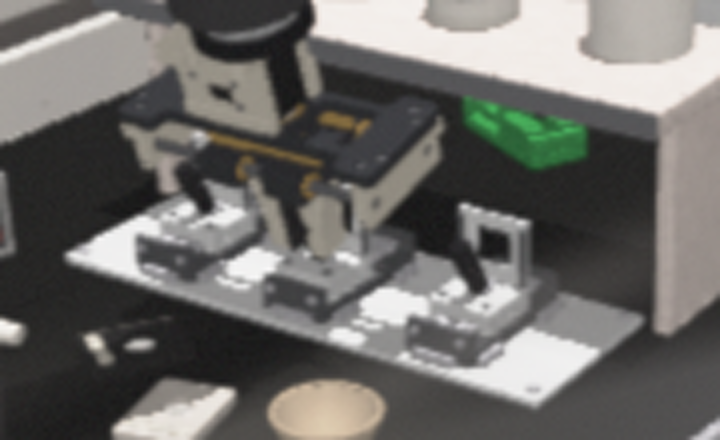

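>>> carry_out:
  moves: "0 -0.0002 0 0.0007 0 0 0;0 -0.0002 0 0.0007 0 0 0"

```text
clock: 6.25
tool_pos: [0.4688, 0.1444, 0.2195]
orientation: [180.0, -15.0, 4.1]
force: [-2.5, -0.2, 4.2]
opening: 0.0119
```

```bash
python3 - <<'E'
from h import *
tod(); p=snap('wrist','w4.png')
E
```

```text
grasp pt in dock [-0.0372  0.0001  0.0659] rpy [180.   -14.99   4.15] F [-2.5 -0.   4.2] open 0.0119 t 6.25
```

View pics/w4.png

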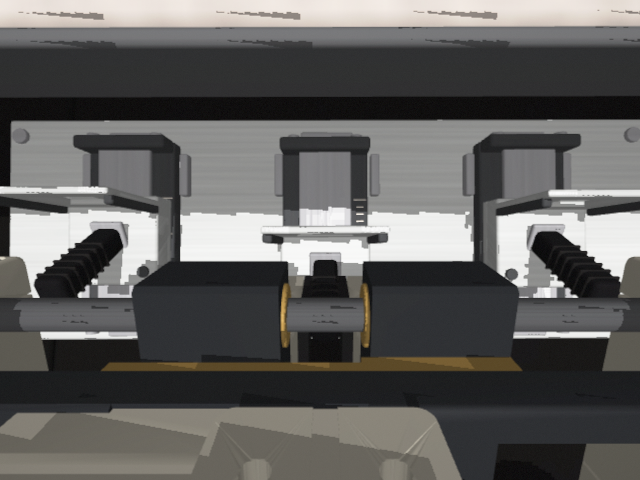

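>>> carry_out:
  moves: "0 -0.001 0 -0.0003 0 0 0;0 -0.002 0 -0.0005 0 0 0;0 -0.002 0 -0.0005 0 0 0"

```text
clock: 6.6
tool_pos: [0.467, 0.1443, 0.2194]
orientation: [-180.0, -15.0, 4.1]
force: [2.2, -3.8, 5.0]
opening: 0.0115
```

```bash
python3 - <<'E'
from h import *
tod(); p=snap('wrist','w5.png')
i=p['image'][120:290,200:460,::-1]; cv2.imwrite('pics/w5c.png',cv2.resize(i,None,fx=3,fy=3,interpolation=cv2.INTER_CUBIC))
E
```

```text
grasp pt in dock [-0.039   0.0002  0.0658] rpy [-179.98  -15.      4.13] F [ 1.9 -4.   5. ] open 0.0115 t 6.6
```

View pics/w5c.png

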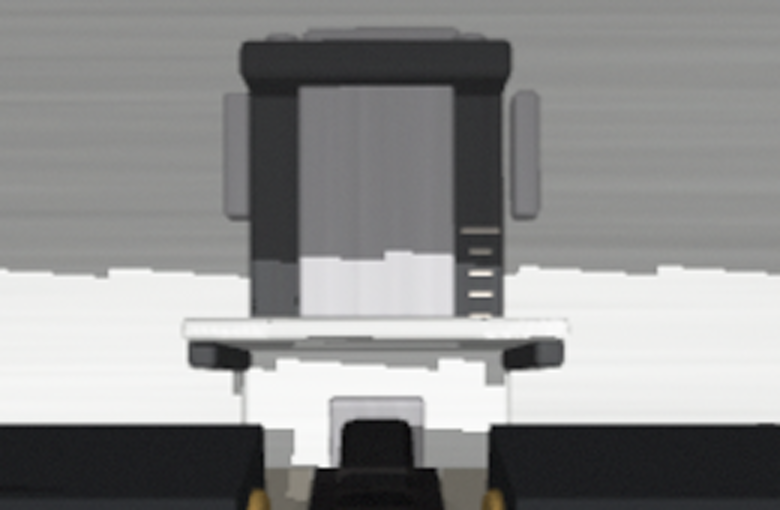

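>>> carry_out:
  moves: "0 -0.001 0 -0.0003 0 0 0;0 -0.0019 0 -0.0005 0 0 0;0 -0.0019 0 -0.0005 0 0 0"

```text
clock: 6.95
tool_pos: [0.4651, 0.1442, 0.2194]
orientation: [-180.0, -15.0, 4.1]
force: [2.3, -3.7, 5.3]
opening: 0.0117
```

```bash
python3 - <<'E'
from h import *
tod()
E
```

```text
grasp pt in dock [-0.041   0.0002  0.0658] rpy [-179.98  -15.      4.13] F [ 2.  -3.9  5.3] open 0.0117 t 6.95
```

>>> carry_out:
  moves: "0 -0.001 0 -0.0003 0 0 0;0 -0.0019 0 -0.0005 0 0 0;0 -0.0019 0 -0.0005 0 0 0"

```text
clock: 7.25
tool_pos: [0.4638, 0.1443, 0.2196]
orientation: [-180.0, -15.0, 4.1]
force: [9.9, -5.2, 1.0]
opening: 0.0115
```

```bash
python3 - <<'E'
from h import *
tod()
p=snap('wrist','w6.png')
i=p['image'][120:290,200:460,::-1]; cv2.imwrite('pics/w6c.png',cv2.resize(i,None,fx=3,fy=3,interpolation=cv2.INTER_CUBIC))
E
```

```text
grasp pt in dock [-0.0421  0.0005  0.0661] rpy [-179.97  -15.04    4.12] F [ 9.5 -5.9  1. ] open 0.0115 t 7.25
```

View pics/w6c.png

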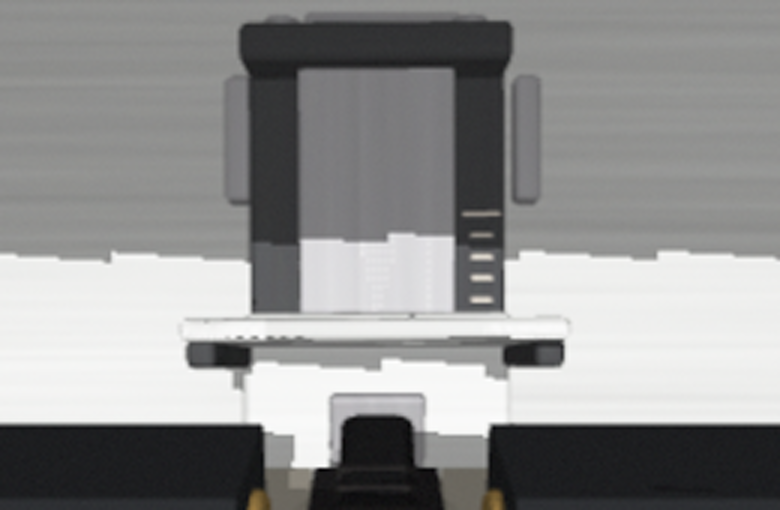

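>>> carry_out:
  moves: "0 0.003 0 0.0008 0 0 0;0 0.006 0 0.0016 0 0 0;0 0.009 0 0.0024 0 0 0;0 0.012 0 0.0032 0 0 0;0 0.015 0 0.004 0 0 0;0 0.018 0 0.0048 0 0 0;0 0.021 0 0.0056 0 0 0;0 0.024 0 0.0064 0 0 0;0 0.026 0 0.007 0 0 0;0 0.028 0 0.0075 0 0 0;0 0.028 0 0.0075 0 0 0"

```text
clock: 8.4
tool_pos: [0.4919, 0.1462, 0.2193]
orientation: [-180.0, -15.0, 4.2]
force: [-0.4, -3.7, 8.1]
opening: 0.0117
```

```bash
python3 - <<'E'
from h import *
tod()
E
```

```text
grasp pt in dock [-0.0141  0.0002  0.0658] rpy [-179.99  -14.99    4.16] F [-0.7 -3.6  8.1] open 0.0117 t 8.4
```

>>> carry_out:
  moves: "0 0.001 0 0.0002 0 0 0;0 0.002 0 0.0005 0 0 0;0 0.003 0 0.0008 0 0 0;0 0.004 0 0.001 0 0 0;0 0.005 0 0.0013 0 0 0;0 0.005 0 0.0013 0 0 0"

```text
clock: 9.0
tool_pos: [0.4969, 0.1465, 0.2193]
orientation: [-180.0, -15.0, 4.2]
force: [-1.3, -2.3, 8.1]
opening: 0.0118
```

```bash
python3 - <<'E'
from h import *
tod()
p=snap('wrist','w7.png')
E
```

```text
grasp pt in dock [-0.0091  0.0002  0.0657] rpy [-179.99  -14.98    4.16] F [-1.5 -2.2  8.1] open 0.0118 t 9.0
```

View pics/w7.png

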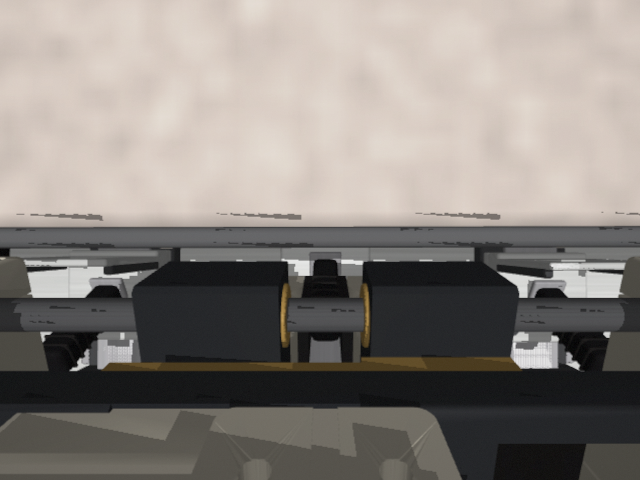

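The middle carriage passed 0.030 freely with about 1.5 N and is at roughly 0.033, so this is not the one that binds. I'll open, back off, close the fingers and push it fully home from the front, so the gripper body stays clear of the board.

>>> carry_out:
  moves: "0 0.001 0 0.0003 0 0 0;0 0.002 0 0.0005 0 0 0;0.035 0.002 0 0.0005 0 0 0;0.035 0.002 0 0.0005 0 0 0;0.035 0.002 0 0.0005 0 0 0;0.035 -0.002 0 -0.0005 0 0 0;0.035 -0.012 0 -0.0032 0 0 0;0.035 -0.022 0 -0.0059 0 0 0;0.02 -0.027 0 -0.0072 0 0 0;0 -0.027 0 -0.0072 0 0 0;0 -0.027 0 -0.0072 0 0 0;0 -0.027 0 -0.0072 0 0 0"

```text
clock: 10.25
tool_pos: [0.4695, 0.1447, 0.2191]
orientation: [-180.0, -15.0, 4.2]
force: [-0.4, -0.2, -0.4]
opening: 0.0084
```

```bash
python3 - <<'E'
from h import *
tod()
p=snap('wrist','w8.png')
E
```

```text
grasp pt in dock [-0.0366  0.0004  0.0655] rpy [-179.98  -14.98    4.16] F [-0.4 -0.2 -0.4] open 0.0084 t 10.25
```

View pics/w8.png

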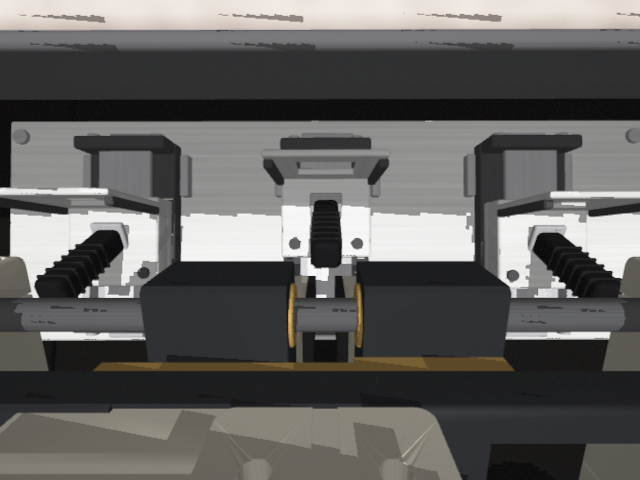

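>>> carry_out:
  moves: "0 0.003 0 0.0008 0 0 0;0 0.008 0 0.0021 0 0 0;0 0.012 0 0.0032 0 0 0;0 0.015 0 0.004 0 0 0;0 0.017 0 0.0046 0 0 0;0 0.019 0 0.0051 0 0 0;0 0.019 0 0.0051 0 0 0"

```text
clock: 11.0
tool_pos: [0.4888, 0.1459, 0.2188]
orientation: [180.0, -14.9, 4.2]
force: [-0.7, 0.3, -1.1]
opening: 0.0008
```

```bash
python3 - <<'E'
from h import *
tod()
p=snap('wrist','w9.png')
E
```

```text
grasp pt in dock [-0.0174  0.0001  0.0652] rpy [179.99 -14.94   4.15] F [-0.7  0.3 -1.1] open 0.0008 t 11.0
```

View pics/w9.png

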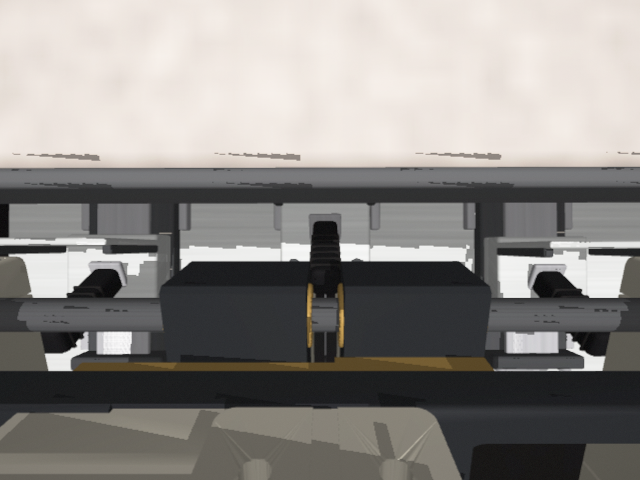

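>>> carry_out:
  moves: "0 0.001 0 0.0003 0 0 0;0 0.002 0 0.0005 0 0 0;0 0.003 0 0.0008 0 0 0;0 0.004 0 0.0011 0 0 0;0 0.005 0 0.0013 0 0 0;0 0.005 0 0.0013 0 0 0"

```text
clock: 11.65
tool_pos: [0.4938, 0.1463, 0.219]
orientation: [-180.0, -15.0, 4.2]
force: [-3.0, -1.0, 1.2]
opening: 0.0004
```

```bash
python3 - <<'E'
from h import *
tod()
E
```

```text
grasp pt in dock [-0.0123  0.0001  0.0654] rpy [-180.    -14.95    4.15] F [-3.1 -0.8  1.2] open 0.0004 t 11.65
```

>>> carry_out:
  moves: "0 0.001 0 0.0003 0 0 0;0 0.002 0 0.0005 0 0 0;0 0.003 0 0.0008 0 0 0;0 0.003 0 0.0008 0 0 0"

```text
clock: 12.05
tool_pos: [0.4968, 0.1464, 0.219]
orientation: [180.0, -14.9, 4.2]
force: [-4.7, -0.2, 0.9]
opening: 0.0003
```

```bash
python3 - <<'E'
from h import *
tod()
E
```

```text
grasp pt in dock [-0.0093  0.0001  0.0654] rpy [180.   -14.95   4.15] F [-4.7  0.1  0.9] open 0.0003 t 12.05
```

>>> carry_out:
  moves: "0 0.001 0 0.0003 0 0 0;0 0.002 0 0.0005 0 0 0;0 0.003 0 0.0008 0 0 0;0 0.003 0 0.0008 0 0 0"

```text
clock: 12.45
tool_pos: [0.4999, 0.1467, 0.2191]
orientation: [180.0, -15.0, 4.2]
force: [-6.3, -0.9, 2.3]
opening: 0.0004
```

```bash
python3 - <<'E'
from h import *
tod()
p=snap('wrist','w10.png')
E
```

```text
grasp pt in dock [-0.0062  0.0001  0.0655] rpy [180.   -14.95   4.15] F [-6.3 -0.4  2.3] open 0.0004 t 12.45
```

```bash
python3 - <<'E'
from h import *
p=snap('scene','s3.png')
i=p['image'][160:290,190:370,::-1]; cv2.imwrite('pics/s3c.png',cv2.resize(i,None,fx=4,fy=4,interpolation=cv2.INTER_CUBIC))
p=snap('top','t3.png')
i=p['image'][225:300,195:360,::-1]; cv2.imwrite('pics/t3c.png',cv2.resize(i,None,fx=4.5,fy=4.5,interpolation=cv2.INTER_CUBIC))
E
```

```text
(no output)
```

View pics/s3c.png

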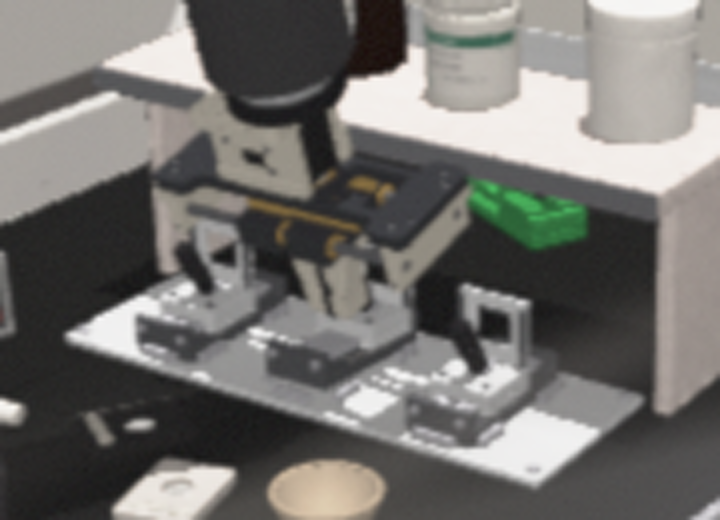

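View pics/w10.png

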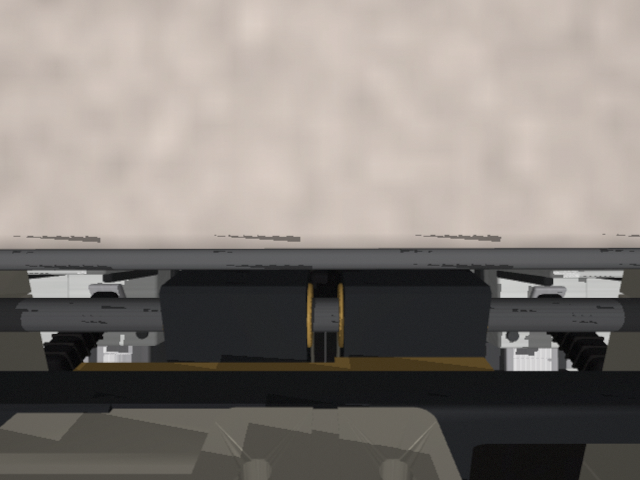

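View pics/t3c.png

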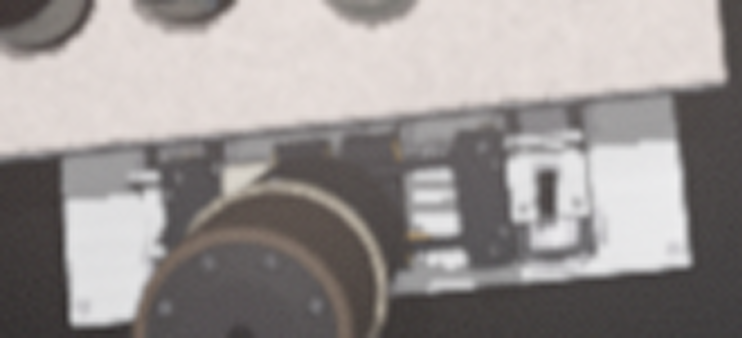

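>>> carry_out:
  moves: "0 0.0005 0 0.0001 0 0 0;0 0.001 0 0.0003 0 0 0;0 0.0015 0 0.0004 0 0 0;0 0.0015 0 0.0004 0 0 0"

```text
clock: 13.0
tool_pos: [0.5014, 0.1468, 0.2192]
orientation: [180.0, -15.0, 4.2]
force: [-7.8, 0.3, 4.0]
opening: 0.0002
```

```bash
python3 - <<'E'
from h import *
tod()
E
```

```text
grasp pt in dock [-0.0047  0.0001  0.0656] rpy [180.   -14.96   4.16] F [-7.8  0.8  4. ] open 0.0002 t 13.0
```

>>> carry_out:
  moves: "0 -0.005 0 -0.0013 0 0 0;0 -0.015 0 -0.004 0 0 0;0 -0.025 0 -0.0067 0 0 0;0 -0.031 0 -0.0083 0 0 0;0 -0.031 0 -0.0083 0 0 0"

```text
clock: 13.5
tool_pos: [0.4692, 0.1445, 0.2194]
orientation: [-180.0, -15.0, 4.2]
force: [-0.8, 0.3, -0.2]
opening: 0.0003
```

```bash
python3 - <<'E'
from h import *
tod()
p=snap('wrist','w11.png'); np.savez('w11',K=p['K'],R=p['R'],t=p['t'])
p=snap('scene','s4.png')
i=p['image'][160:290,190:370,::-1]; cv2.imwrite('pics/s4c.png',cv2.resize(i,None,fx=4,fy=4,interpolation=cv2.INTER_CUBIC))
E
```

```text
grasp pt in dock [-0.0369  0.0003  0.0658] rpy [-179.96  -14.99    4.18] F [-0.7  0.3 -0.2] open 0.0003 t 13.5
```

View pics/w11.png

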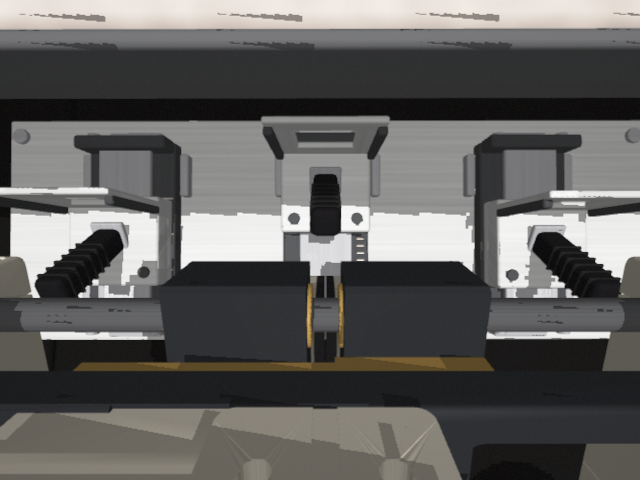

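View pics/s4c.png

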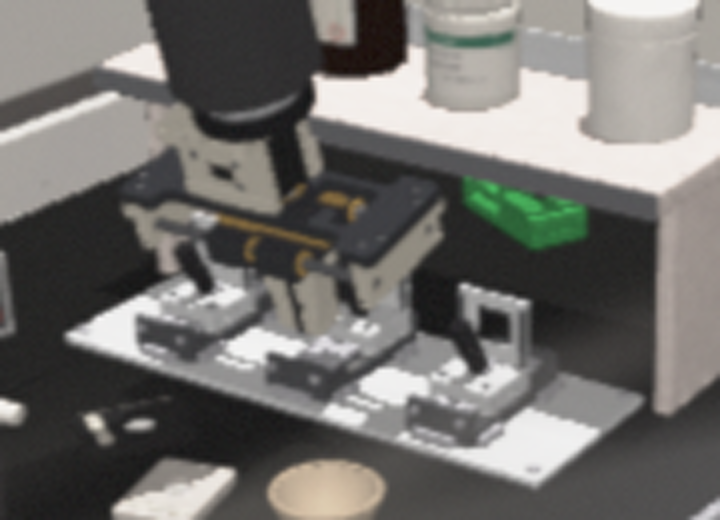

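```bash
python3 - <<'E'
from h import *
w=np.load('w11.npz')
for r in (243.5,217.5,285,273): print(r,RD.inv().apply(atz(w,r,325,.034)-D).round(4))
i0=cv2.imread('pics/w8.png')[100:290,240:410];i1=cv2.imread('pics/w11.png')[100:290,240:410]; cv2.imwrite('pics/c.png',cv2.resize(np.hstack([i0,i1]),None,fx=2.3,fy=2.3,interpolation=cv2.INTER_CUBIC))
E
```

```text
243.5 [-0.0063  0.0005  0.034 ]
217.5 [0.0071 0.0005 0.034 ]
285 [-0.0277  0.0005  0.034 ]
273 [-0.0215  0.0005  0.034 ]
```

View pics/c.png

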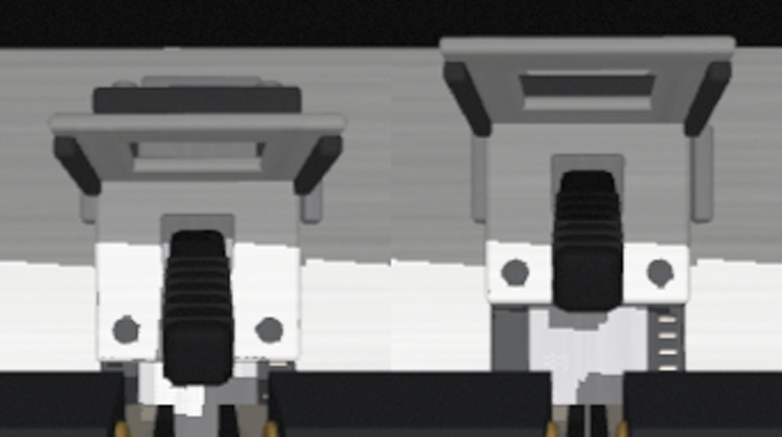

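```bash
python3 - <<'E'
from h import *
w=dict(np.load('w11.npz'))
def cam(tp):
    c=-w['R'].T@w['t']+np.array(tp)-np.array([.4692,.1445,.2194]); return dict(K=w['K'],R=w['R'],t=-w['R']@c)
for n,tp,r in (('w6',[.4638,.1443,.2196],251.7),('w5',[.467,.1443,.2194],252.5),('w4',[.4688,.1444,.2195],252.5),('w8',[.4695,.1447,.2191],193),('w11',[.4692,.1445,.2194],166.5),('w2',[.4655,.1445,.279],229),('w3',[.4809,.1455,.2201],253)):
    p=cam(tp); print(n,'root block rear edge x',RD.inv().apply(atz(p,r,325,.034)-D).round(4))
# rear stop top rear edge (z=.030)
for n,tp,r in (('w6',[.4638,.1443,.2196],120+22/3),('w5',[.467,.1443,.2194],120+40/3),('w8',[.4695,.1447,.2191],100+87/2.3)):
    p=cam(tp); print(n,'rear stop edge',RD.inv().apply(atz(p,r,325,.030)-D).round(4))
E
```

```text
w6 root block rear edge x [-0.016   0.0007  0.034 ]
w5 root block rear edge x [-0.0132  0.0004  0.034 ]
w4 root block rear edge x [-0.0114  0.0004  0.034 ]
w8 root block rear edge x [0.02   0.0006 0.034 ]
w11 root block rear edge x [0.0334 0.0005 0.034 ]
w2 root block rear edge x [0.0005 0.0008 0.034 ]
w3 root block rear edge x [0.0005 0.0006 0.034 ]
w6 rear stop edge [0.0498 0.0006 0.03  ]
w5 rear stop edge [0.0497 0.0004 0.03  ]
w8 rear stop edge [0.0497 0.0006 0.03  ]
```

>>> carry_out:
  moves: "0.03 0 0 -0.015 0 0 0;0.06 0 0 -0.035 0 0 0;0.06 0 0 -0.055 0 0 0;0.06 -0.01 0 -0.07 0 0 0;0.06 -0.02 0 -0.08 0 0 0;0.06 -0.02 0 -0.08 0 0 0"

```text
clock: 14.2
tool_pos: [0.4294, 0.1419, 0.2924]
orientation: [-179.9, -15.1, 4.2]
force: [-1.2, 0.3, -0.0]
opening: 0.0425
```

```bash
python3 - <<'E'
from h import *
tod()
p=snap('wrist','w12.png'); np.savez('w12',K=p['K'],R=p['R'],t=p['t'])
for m in ctrl.mark_of(p,'slide_1'): print(np.round(m['at'],1),round(m['confidence'],2), RD.inv().apply(atz(p,*m['at'],.006)-D).round(4))
p=snap('scene','s5.png')
i=p['image'][160:290,190:370,::-1]; cv2.imwrite('pics/s5c.png',cv2.resize(i,None,fx=4,fy=4,interpolation=cv2.INTER_CUBIC))
E
```

```text
grasp pt in dock [-0.0766  0.0008  0.1388] rpy [-179.88  -15.06    4.16] F [-1.2  0.4 -0. ] open 0.0425 t 14.2
[185.9 324.6] 0.89 [0.0012 0.0015 0.006 ]
[189.  187.8] 0.85 [-0.0012  0.111   0.006 ]
[186.9 468.7] 0.67 [ 0.0003 -0.1135  0.006 ]
```

View pics/w12.png

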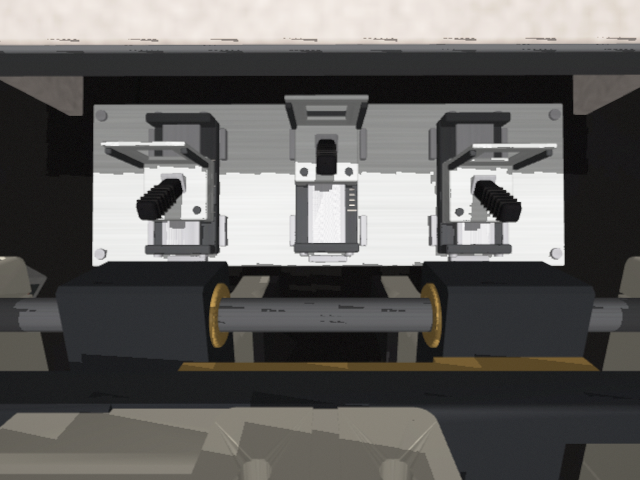

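View pics/s5c.png

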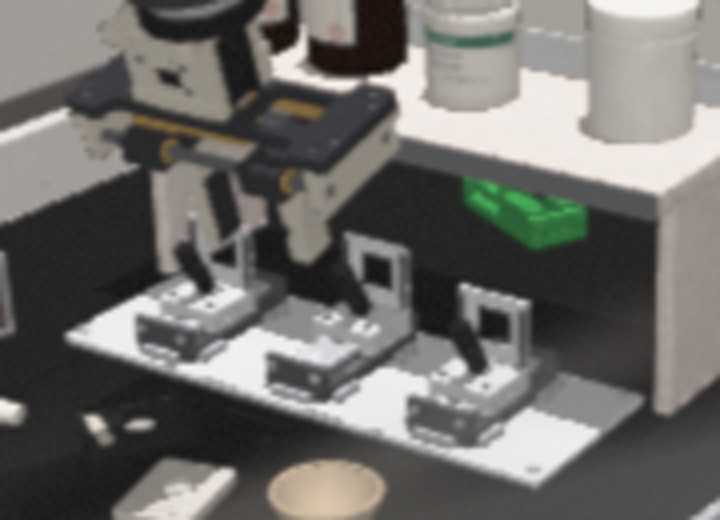

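```bash
python3 - <<'E'
import cv2
i=cv2.imread('pics/w12.png')[90:275,95:565]; cv2.imwrite('pics/c2.png',cv2.resize(i,(799,315),interpolation=cv2.INTER_CUBIC))
i=cv2.imread('pics/w12.png')[90:275,270:470]; cv2.imwrite('pics/c3.png',cv2.resize(i,None,fx=3.2,fy=3.2,interpolation=cv2.INTER_CUBIC))
E
```

```text
(no output)
```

View pics/c3.png

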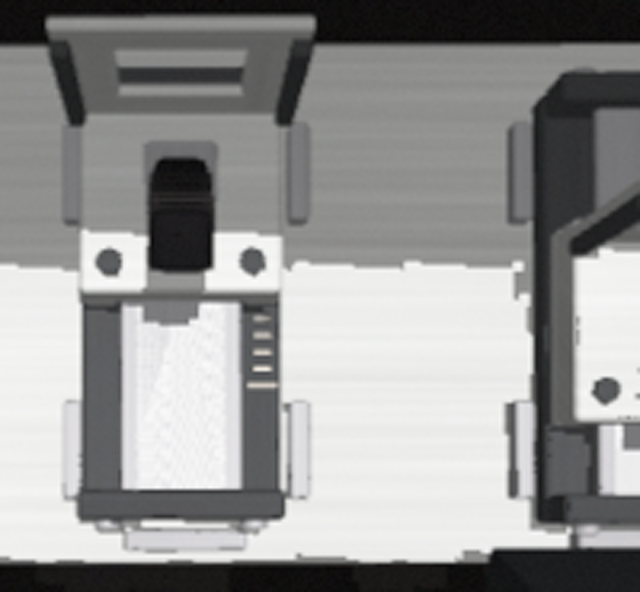

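```bash
python3 - <<'E'
from h import *
w=np.load('w12.npz')
f=lambda c,r,z: RD.inv().apply(atz(w,90+r/3.2,270+c/3.2,z)-D).round(4)
print('front stop inner edge top',f(180,490,.030),'front stop front top',f(180,503,.030),'bottom front',f(180,518,.006))
print('carriage front top',f(180,292,.034))
print('right slide front stop top inner',f(600,497,.030), 'front bottom',f(600,525,.006))
print('fence side mid front ends',f(300,497,.013),'right',f(522,497,.013))
E
```

```text
front stop inner edge top [-0.0448  0.0003  0.03  ] front stop front top [-0.0478  0.0003  0.03  ] bottom front [-0.0515  0.0003  0.006 ]
carriage front top [-0.0003  0.0003  0.034 ]
right slide front stop top inner [-0.0465 -0.0955  0.03  ] front bottom [-0.0533 -0.1043  0.006 ]
fence side mid front ends [-0.0464 -0.0289  0.013 ] right [-0.0464 -0.0828  0.013 ]
```

The middle carriage's front edge is about 44.5 mm behind the front stop, so it is fully home and the slide sits in its bay. Next is the right bay.

```bash
python3 - <<'E'
from h import *
go(.0125,-.111,.06); go(.0125,-.111,0); go(-.004,-.111,0)
E
```

```text
shift [0.0296 0.1115 0.021 ] rotvec [-0.  0. -0.] |d| 0.117 deg 0.0
ik [[30.0, 4.0, -46.0, 15.0, -27.0, 52.0]]
shift [0.0296 0.1116 0.081 ] rotvec [-0.  0. -0.] |d| 0.141 deg 0.0
ik [[28.0, 11.0, -51.0, 23.0, -15.0, 44.0]]
shift [0.0137 0.1116 0.0767] rotvec [-0.  0. -0.] |d| 0.136 deg 0.0
ik [[28.0, 10.0, -54.0, 26.0, -14.0, 42.0]]
```

>>> carry_out:
  moves: "0.045 0.008 0.035 0.005 0 0 0;0.045 0.018 0.075 0.012 0 0 0;0.045 0.027 0.105 0.018 0 0 0;0.045 0.0296 0.1115 0.021 0 0 0;0.045 0.0296 0.1116 0.031 0 0 0;0.045 0.0296 0.1116 0.046 0 0 0;0.045 0.0296 0.1116 0.061 0 0 0;0.045 0.0296 0.1116 0.074 0 0 0;0.045 0.0296 0.1116 0.081 0 0 0;0 0.0296 0.1116 0.081 0 0 0;0 0.0296 0.1116 0.081 0 0 0;0 0.0296 0.1116 0.081 0 0 0;0 0.0296 0.1116 0.081 0 0 0;0 0.0296 0.1116 0.081 0 0 0"

```text
clock: 15.75
tool_pos: [0.4873, 0.0341, 0.221]
orientation: [-180.0, -15.0, 4.2]
force: [-0.4, 2.0, 0.4]
opening: 0.0117
```

```bash
python3 - <<'E'
from h import *
tod(); p=snap('wrist','w13.png')
E
```

```text
grasp pt in dock [-0.0268 -0.1111  0.0674] rpy [-179.96  -15.02    4.16] F [-0.3  2.   0.4] open 0.0117 t 15.75
```

View pics/w13.png

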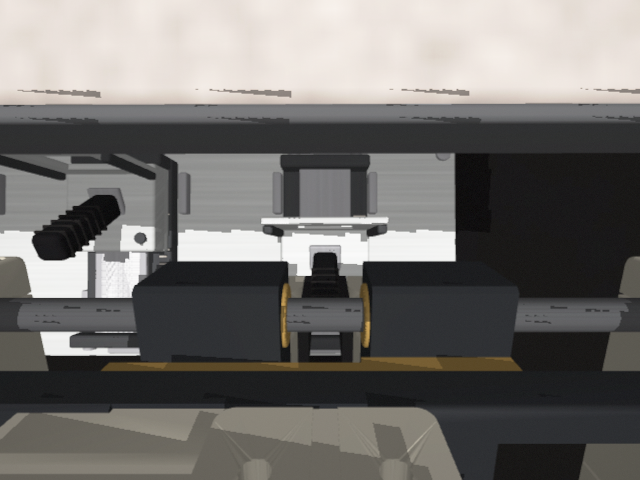

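The right grip is held, with the opening at 11.7 mm. I'll draw it out.

>>> carry_out:
  moves: "0 -0.0025 0 -0.0006 0 0 0;0 -0.005 0 -0.0013 0 0 0;0 -0.0075 0 -0.0019 0 0 0;0 -0.01 0 -0.0026 0 0 0;0 -0.012 0 -0.0031 0 0 0;0 -0.014 0 -0.0036 0 0 0;0 -0.014 0 -0.0036 0 0 0"

```text
clock: 16.5
tool_pos: [0.4728, 0.0331, 0.2209]
orientation: [-180.0, -15.0, 4.2]
force: [-1.9, 2.3, 8.3]
opening: 0.0115
```

```bash
python3 - <<'E'
from h import *
tod(); p=snap('wrist','w14.png')
i=p['image'][120:290,200:460,::-1]; cv2.imwrite('pics/w14c.png',cv2.resize(i,None,fx=3,fy=3,interpolation=cv2.INTER_CUBIC))
E
```

```text
grasp pt in dock [-0.0413 -0.111   0.0673] rpy [-179.96  -15.03    4.18] F [-1.8  2.4  8.3] open 0.0115 t 16.5
```

View pics/w14c.png

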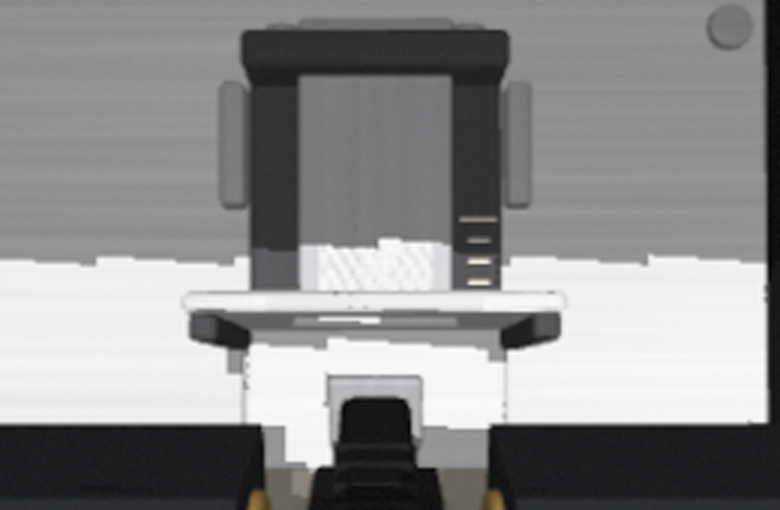

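```bash
python3 - <<'E'
from h import *
w=dict(np.load('w11.npz'))
def cam(tp):
    c=-w['R'].T@w['t']+np.array(tp)-np.array([.4692,.1445,.2194]); return dict(K=w['K'],R=w['R'],t=-w['R']@c)
S=[('w2',[.4655,.1445,.279],207,229),('w3',[.4809,.1455,.2201],228,253),('w4',[.4688,.1444,.2195],228,252.5),('w5',[.467,.1443,.2194],120+320/3,252.5),('w6',[.4638,.1443,.2196],120+318/3,251.7),('w8',[.4695,.1447,.2191],100+115/2.3,193),('w11',[.4692,.1445,.2194],100+38/2.3,166.5),('w12',[.4294,.1419,.2924],95.6,90+142/3.2),('w13',[.4873,.0341,.221],218,245.5),('w14',[.4728,.0331,.2209],120+293/3,120+376/3)]
for n,tp,r,rb in S:
    p=cam(tp); col=325
    print(n,'frame top x',RD.inv().apply(atz(p,r,col,.080)-D)[0].round(4),'block edge',RD.inv().apply(atz(p,rb,col,.034)-D)[0].round(4), 'xg',round((RD.inv().apply(np.array(tp)-D)[0]+.159*np.sin(np.radians(15))),4))
E
```

```text
w2 frame top x 0.0103 block edge 0.0005 xg -0.0405
w3 frame top x 0.0109 block edge 0.0005 xg -0.0251
w4 frame top x -0.0012 block edge -0.0114 xg -0.0372
w5 frame top x -0.0025 block edge -0.0132 xg -0.0391
w6 frame top x -0.0054 block edge -0.016 xg -0.0422
w8 frame top x 0.0297 block edge 0.02 xg -0.0365
w11 frame top x 0.0425 block edge 0.0334 xg -0.0368
w12 frame top x 0.0419 block edge 0.0333 xg -0.0767
w13 frame top x 0.0131 block edge 0.0026 xg -0.0269
w14 frame top x -0.0013 block edge -0.0118 xg -0.0414
```

>>> carry_out:
  moves: "0 -0.001 0 -0.0003 0 0 0;0 -0.002 0 -0.0005 0 0 0;0 -0.0025 0 -0.0007 0 0 0;0 -0.0025 0 -0.0007 0 0 0"

```text
clock: 16.95
tool_pos: [0.4704, 0.033, 0.2209]
orientation: [-180.0, -15.0, 4.2]
force: [1.2, 2.7, 6.1]
opening: 0.0115
```

```bash
python3 - <<'E'
from h import *
tod()
E
```

```text
grasp pt in dock [-0.0437 -0.111   0.0673] rpy [-179.96  -15.03    4.17] F [1.4 2.6 6.1] open 0.0115 t 16.95
```

>>> carry_out:
  moves: "0 -0.001 0 -0.0003 0 0 0;0 -0.002 0 -0.0005 0 0 0;0 -0.002 0 -0.0005 0 0 0"

```text
clock: 17.25
tool_pos: [0.469, 0.033, 0.221]
orientation: [-179.9, -15.1, 4.2]
force: [9.5, -0.8, -0.8]
opening: 0.0116
```

```bash
python3 - <<'E'
from h import *
tod(); p=snap('wrist','w15.png')
i=p['image'][120:290,200:460,::-1]; cv2.imwrite('pics/w15c.png',cv2.resize(i,None,fx=3,fy=3,interpolation=cv2.INTER_CUBIC))
E
```

```text
grasp pt in dock [-0.045  -0.1108  0.0675] rpy [-179.93  -15.08    4.17] F [ 9.4 -1.5 -0.8] open 0.0116 t 17.25
```

View pics/w15c.png

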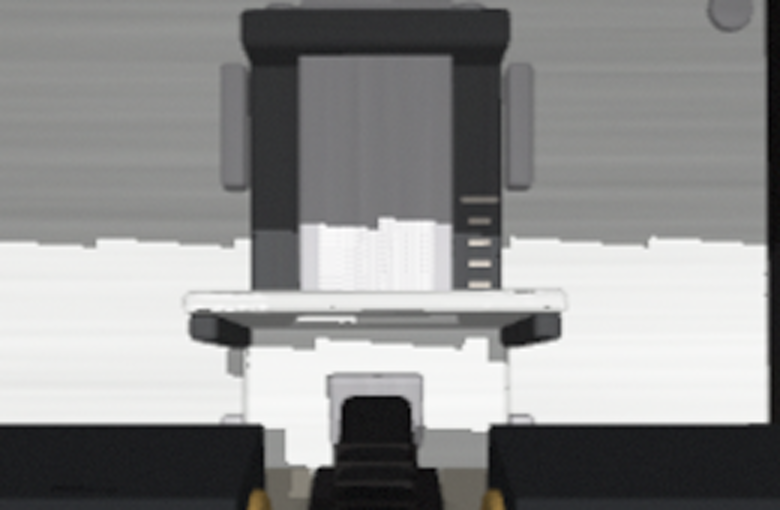

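The force jumped to 9.4 N and the tool stopped short, so the front stop is reached. Now I'll push it home.

>>> carry_out:
  moves: "0 0.003 0 0.0008 0 0 0;0 0.006 0 0.0016 0 0 0;0 0.009 0 0.0024 0 0 0;0 0.012 0 0.0032 0 0 0;0 0.015 0 0.004 0 0 0;0 0.018 0 0.0048 0 0 0;0 0.021 0 0.0056 0 0 0;0 0.024 0 0.0064 0 0 0;0 0.027 0 0.0072 0 0 0;0 0.029 0 0.0078 0 0 0;0 0.031 0 0.0083 0 0 0;0 0.031 0 0.0083 0 0 0"

```text
clock: 18.5
tool_pos: [0.5, 0.0351, 0.2209]
orientation: [-180.0, -15.0, 4.2]
force: [-4.7, 3.4, 12.8]
opening: 0.0116
```

```bash
python3 - <<'E'
from h import *
tod()
E
```

```text
grasp pt in dock [-0.0142 -0.1111  0.0673] rpy [-179.98  -15.      4.18] F [-4.4  3.7 12.8] open 0.0116 t 18.5
```

>>> carry_out:
  moves: "0 0.001 0 0.0003 0 0 0;0 0.002 0 0.0005 0 0 0;0 0.002 0 0.0005 0 0 0"

```text
clock: 18.8
tool_pos: [0.5011, 0.0348, 0.2209]
orientation: [180.0, -14.9, 4.2]
force: [-11.6, 5.0, 20.2]
opening: 0.0119
```

```bash
python3 - <<'E'
from h import *
tod()
E
```

```text
grasp pt in dock [-0.0132 -0.1116  0.0673] rpy [179.98 -14.93   4.17] F [-11.2   5.9  20.2] open 0.0119 t 18.8
```

The right carriage stopped dead at about 31 mm from the front stop and the force rose sharply, to 11 N in x and 20 N in z. The middle one passed 33 mm at 1.5 N, so the right slide looks like the one that binds. I'll ease off, release and look from above.

>>> carry_out:
  moves: "0 -0.001 0 -0.0005 0 0 0;0 -0.0017 0 -0.0008 0 0 0;0.04 -0.0017 0 -0.0008 0 0 0;0.05 -0.0017 0 -0.0008 0 0 0;0.05 -0.0017 0 -0.0008 0 0 0;0.05 -0.002 0 -0.01 0 0 0;0.05 -0.005 0 -0.025 0 0 0;0.05 -0.015 0 -0.045 0 0 0;0.05 -0.03 0 -0.065 0 0 0;0.05 -0.042 0 -0.076 0 0 0;0.05 -0.042 0 -0.076 0 0 0"

```text
clock: 19.9
tool_pos: [0.4407, 0.0301, 0.2835]
orientation: [-180.0, -15.0, 4.1]
force: [0.4, -0.5, -0.4]
opening: 0.0502
```

```bash
python3 - <<'E'
from h import *
tod()
p=snap('wrist','w16.png'); np.savez('w16',K=p['K'],R=p['R'],t=p['t'])
i=p['image'][90:275,200:470,::-1]; cv2.imwrite('pics/w16c.png',cv2.resize(i,None,fx=2.9,fy=2.9,interpolation=cv2.INTER_CUBIC))
go(.013,.110,.06); go(.013,.110,0);
E
```

```text
grasp pt in dock [-0.0737 -0.1117  0.1299] rpy [-179.96  -14.98    4.14] F [ 0.4 -0.5 -0.4] open 0.0502 t 19.9
shift [ 0.0288 -0.2215  0.0128] rotvec [-0.     0.    -0.001] |d| 0.224 deg 0.0
ik [[53.0, 9.0, -43.0, 23.0, -30.0, 21.0]]
shift [ 0.0288 -0.2215  0.0728] rotvec [-0.     0.    -0.001] |d| 0.235 deg 0.0
ik [[50.0, 15.0, -48.0, 34.0, -19.0, 13.0]]
```

View pics/w16c.png

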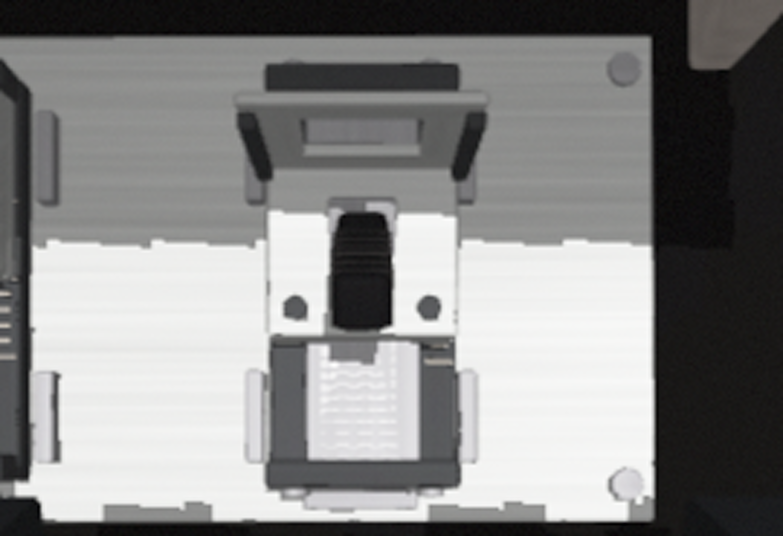

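```bash
python3 - <<'E'
from h import *
w=np.load('w16.npz')
a=RD.inv().apply(atz(w,90+462/2.9,325,.030)-D);b=RD.inv().apply(atz(w,90+336/2.9,325,.034)-D);print(a.round(4),b.round(4),'j',b[0]-a[0]); c=RD.inv().apply(atz(w,90+95/2.9,325,.08)-D); print('frame',c)
E
```

```text
[-0.0466 -0.1115  0.03  ] [-0.0164 -0.1116  0.034 ] j 0.030225185820266
frame [ 0.02558154 -0.11165668  0.08      ]
```

The right carriage measures 30.2 mm from above, which confirms that slide binds. Next is the left bay.

>>> carry_out:
  moves: "0.045 0.003 -0.03 0.001 0 0 0;0.045 0.007 -0.07 0.003 0 0 0;0.045 0.013 -0.115 0.005 0 0 0;0.045 0.018 -0.16 0.008 0 0 0;0.045 0.024 -0.2 0.011 0 0 0;0.045 0.0288 -0.2213 0.0128 0 0 -0.001;0.045 0.0288 -0.2213 0.0228 0 0 -0.001;0.045 0.0288 -0.2213 0.038 0 0 -0.001;0.045 0.0288 -0.2213 0.053 0 0 -0.001;0.045 0.0288 -0.2213 0.066 0 0 -0.001;0.045 0.0288 -0.2213 0.0728 0 0 -0.001;0 0.0288 -0.2213 0.0728 0 0 -0.001;0 0.0288 -0.2213 0.0728 0 0 -0.001;0 0.0288 -0.2213 0.0728 0 0 -0.001;0 0.0288 -0.2213 0.0728 0 0 -0.001;0 0.0288 -0.2213 0.0728 0 0 -0.001"

```text
clock: 21.55
tool_pos: [0.4725, 0.2546, 0.2205]
orientation: [180.0, -15.0, 4.2]
force: [-2.3, 2.9, -4.8]
opening: 0.012
```

```bash
python3 - <<'E'
from h import *
tod()
p=snap('wrist','w17.png')
E
```

```text
grasp pt in dock [-0.0255  0.1097  0.0669] rpy [179.99 -14.97   4.2 ] F [-2.1  3.1 -4.8] open 0.012 t 21.55
```

View pics/w17.png

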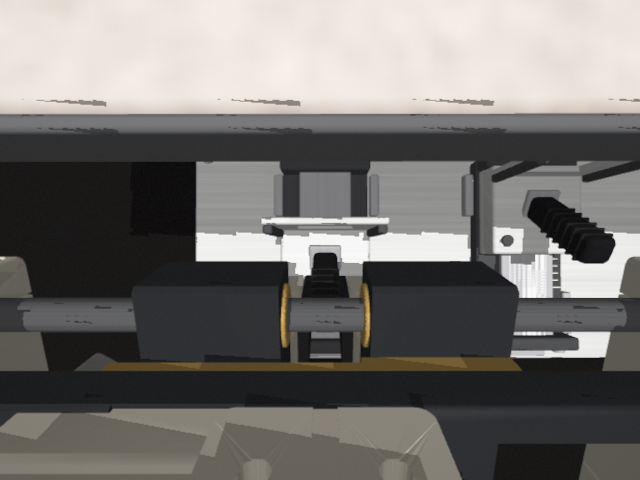

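>>> carry_out:
  moves: "0 -0.0025 0 -0.0006 0 0 0;0 -0.005 0 -0.0013 0 0 0;0 -0.0075 0 -0.0019 0 0 0;0 -0.01 0 -0.0026 0 0 0;0 -0.0125 0 -0.0033 0 0 0;0 -0.015 0 -0.0039 0 0 0;0 -0.0165 0 -0.0044 0 0 0;0 -0.0165 0 -0.0044 0 0 0"

```text
clock: 22.4
tool_pos: [0.4553, 0.2536, 0.2203]
orientation: [-180.0, -15.0, 4.2]
force: [-2.6, -1.3, 5.5]
opening: 0.012
```

```bash
python3 - <<'E'
from h import *
tod()
E
```

```text
grasp pt in dock [-0.0428  0.1101  0.0667] rpy [-179.99  -14.97    4.23] F [-2.7 -1.1  5.5] open 0.012 t 22.4
```

>>> carry_out:
  moves: "0 -0.001 0 -0.0003 0 0 0;0 -0.002 0 -0.0005 0 0 0;0 -0.0025 0 -0.0007 0 0 0;0 -0.0025 0 -0.0007 0 0 0"

```text
clock: 22.8
tool_pos: [0.4532, 0.2535, 0.2203]
orientation: [-180.0, -15.0, 4.2]
force: [5.6, -1.1, 1.6]
opening: 0.012
```

```bash
python3 - <<'E'
from h import *
tod()
E
```

```text
grasp pt in dock [-0.0448  0.1102  0.0667] rpy [-179.99  -14.98    4.21] F [ 5.5 -1.5  1.6] open 0.012 t 22.8
```

>>> carry_out:
  moves: "0 -0.0007 0 -0.0002 0 0 0;0 -0.0012 0 -0.0003 0 0 0;0 -0.0012 0 -0.0003 0 0 0"

```text
clock: 23.1
tool_pos: [0.4524, 0.2536, 0.2204]
orientation: [-180.0, -15.0, 4.2]
force: [11.0, -1.6, -0.8]
opening: 0.0117
```

```bash
python3 - <<'E'
from h import *
tod()
p=snap('wrist','w18.png')
i=p['image'][120:290,200:460,::-1]; cv2.imwrite('pics/w18c.png',cv2.resize(i,None,fx=3,fy=3,interpolation=cv2.INTER_CUBIC))
E
```

```text
grasp pt in dock [-0.0456  0.1102  0.0669] rpy [-179.98  -15.      4.19] F [10.8 -2.4 -0.8] open 0.0117 t 23.1
```

View pics/w18c.png

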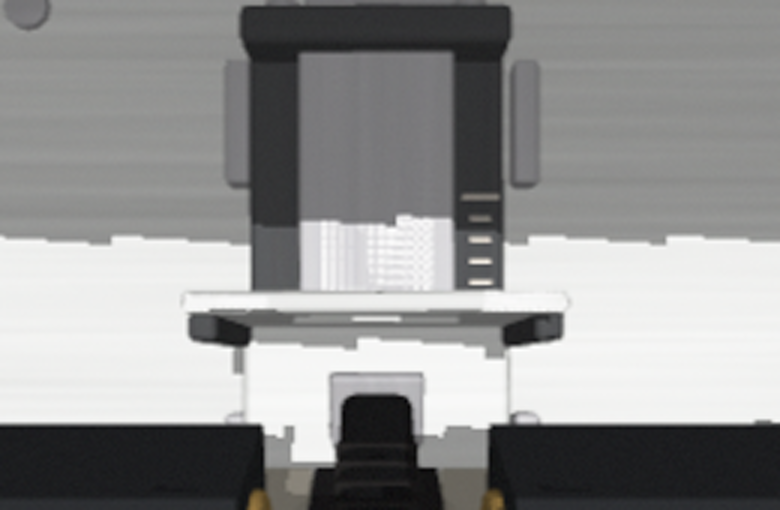

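The left carriage reached its front stop at 10.8 N, with the same picture as the right one. I'll push it home.

>>> carry_out:
  moves: "0 0.003 0 0.0008 0 0 0;0 0.006 0 0.0016 0 0 0;0 0.009 0 0.0024 0 0 0;0 0.012 0 0.0032 0 0 0;0 0.015 0 0.004 0 0 0;0 0.018 0 0.0048 0 0 0;0 0.021 0 0.0056 0 0 0;0 0.024 0 0.0064 0 0 0;0 0.027 0 0.0072 0 0 0;0 0.029 0 0.0078 0 0 0;0 0.031 0 0.0083 0 0 0;0 0.033 0 0.0088 0 0 0;0 0.033 0 0.0088 0 0 0"

```text
clock: 24.45
tool_pos: [0.4858, 0.2559, 0.2203]
orientation: [-180.0, -15.0, 4.2]
force: [0.7, -0.6, 5.7]
opening: 0.0118
```

```bash
python3 - <<'E'
from h import *
tod()
E
```

```text
grasp pt in dock [-0.0123  0.1101  0.0667] rpy [-179.99  -14.97    4.23] F [ 0.6 -0.7  5.7] open 0.0118 t 24.45
```

>>> carry_out:
  moves: "0 0.0015 0 0.0004 0 0 0;0 0.003 0 0.0008 0 0 0;0.035 0.003 0 0.0008 0 0 0;0.035 0.003 0 0.0008 0 0 0;0.035 0.003 0 0.0008 0 0 0;0.035 -0.002 0 -0.0005 0 0 0;0.035 -0.013 0 -0.0035 0 0 0;0.03 -0.024 0 -0.0064 0 0 0;0 -0.025 0 -0.0067 0 0 0;0 -0.025 0 -0.0067 0 0 0;0 -0.025 0 -0.0067 0 0 0;0 -0.025 0 -0.0067 0 0 0;0 -0.019 0 -0.0051 0 0 0;0 -0.012 0 -0.0032 0 0 0;0 -0.007 0 -0.0019 0 0 0;0 -0.004 0 -0.0011 0 0 0;0 -0.001 0 -0.0003 0 0 0;0 0.002 0 0.0005 0 0 0;0 0.002 0 0.0005 0 0 0"

```text
clock: 26.35
tool_pos: [0.4879, 0.2557, 0.2199]
orientation: [180.0, -14.9, 4.2]
force: [-3.5, -0.7, -0.4]
opening: 0.0002
```

```bash
python3 - <<'E'
from h import *
tod()
E
```

```text
grasp pt in dock [-0.0103  0.1096  0.0663] rpy [179.96 -14.92   4.2 ] F [-3.6 -0.5 -0.4] open 0.0002 t 26.35
```

>>> carry_out:
  moves: "0 0.0015 0 0.0004 0 0 0;0 0.003 0 0.0008 0 0 0;0 0.0045 0 0.0012 0 0 0;0 0.0045 0 0.0012 0 0 0"

```text
clock: 26.75
tool_pos: [0.4924, 0.256, 0.2201]
orientation: [180.0, -14.9, 4.2]
force: [-5.1, -0.4, 1.0]
opening: 0.0002
```

```bash
python3 - <<'E'
from h import *
tod()
E
```

```text
grasp pt in dock [-0.0057  0.1097  0.0665] rpy [179.97 -14.94   4.21] F [-5.2  0.   1. ] open 0.0002 t 26.75
```

>>> carry_out:
  moves: "0 0.0007 0 0.0002 0 0 0;0 0.0014 0 0.0004 0 0 0;0 0.002 0 0.0005 0 0 0;0 0.002 0 0.0005 0 0 0"

```text
clock: 27.15
tool_pos: [0.4943, 0.2562, 0.2203]
orientation: [180.0, -15.0, 4.2]
force: [-5.6, -1.2, 3.5]
opening: 0.0004
```

```bash
python3 - <<'E'
from h import *
tod()
E
```

```text
grasp pt in dock [-0.0037  0.1097  0.0667] rpy [179.98 -14.95   4.22] F [-5.7 -0.8  3.5] open 0.0004 t 27.15
```

>>> carry_out:
  moves: "0 -0.01 0 -0.0027 0 0 0;0 -0.025 0 -0.007 0 0 0;0.02 -0.033 0 -0.02 0 0 0;0.045 -0.038 0 -0.045 0 0 0;0.045 -0.045 0 -0.068 0 0 0;0.045 -0.05 0 -0.085 0 0 0;0.045 -0.05 0 -0.085 0 0 0"

```text
clock: 27.85
tool_pos: [0.4244, 0.2521, 0.292]
orientation: [-179.8, -15.2, 4.2]
force: [0.7, -0.2, 0.7]
opening: 0.0347
```

```bash
python3 - <<'E'
from h import *
tod()
p=snap('wrist','w19.png'); np.savez('w19',K=p['K'],R=p['R'],t=p['t'])
i=p['image'][80:275,230:490,::-1]; cv2.imwrite('pics/w19c.png',cv2.resize(i,None,fx=3,fy=3,interpolation=cv2.INTER_CUBIC))
E
```

```text
grasp pt in dock [-0.0732  0.1115  0.1386] rpy [-179.76  -15.15    4.22] F [ 0.7 -0.2  0.7] open 0.0347 t 27.85
```

View pics/w19c.png

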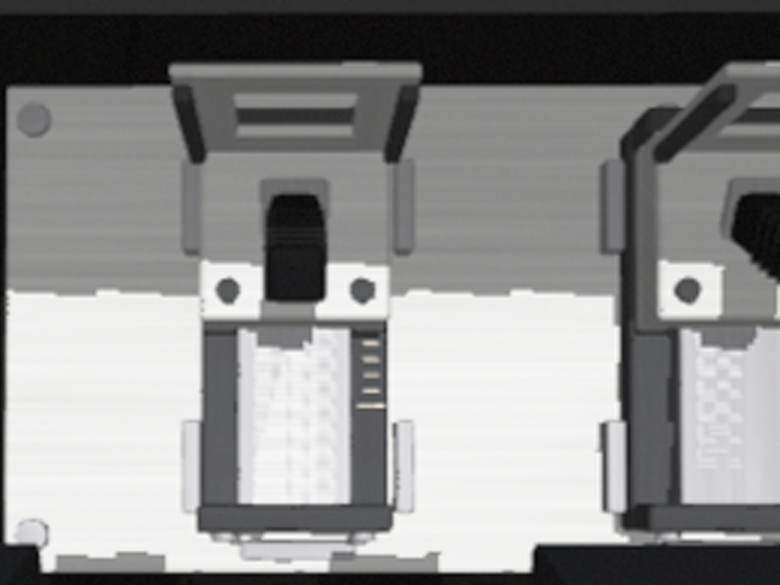

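```bash
python3 - <<'E'
from h import *
w=np.load('w19.npz')
for n,cc,fs,cf,fr in (('L',295,506,319,66),('M',715,506,329,66)):
    a=RD.inv().apply(atz(w,80+fs/3,230+cc/3,.030)-D);b=RD.inv().apply(atz(w,80+cf/3,230+cc/3,.034)-D); c=RD.inv().apply(atz(w,80+fr/3,230+cc/3,.08)-D)
    print(n,a.round(4),b.round(4),'j',(b[0]-a[0]).round(4),'frame',c.round(4))
# screw positions (z .034)
for c,r in ((228,290),(362,290),(687,290)): print(RD.inv().apply(atz(w,80+r/3,230+c/3,.034)-D).round(4))
E
python3 - <<'E'
from h import *
w=np.load('w12.npz') if 0 else np.load('w12.npz')
for c,r in ((109,262),(252,261)): print('w12 mid screws',RD.inv().apply(atz(w,90+r/3.2,270+c/3.2,.034)-D).round(4))
E
```

```text
L [-0.0453  0.1097  0.03  ] [-0.0004  0.1098  0.034 ] j 0.0449 frame [0.0418 0.1101 0.08  ]
M [-0.0452  0.0078  0.03  ] [-0.0028  0.0091  0.034 ] j 0.0424 frame [0.0418 0.0271 0.08  ]
[0.0066 0.1259 0.034 ]
[0.0066 0.0937 0.034 ]
[0.0066 0.0158 0.034 ]
w12 mid screws [0.0065 0.0163 0.034 ]
w12 mid screws [ 0.0067 -0.016   0.034 ]
```

Both good carriages read fully home: 44.5 mm for the middle and 44.9 mm for the left, with matching screw positions. I'll go back to the right slide, grip it deeper and lift it.

```bash
python3 - <<'E'
from h import *
go(.0305,-.1108,.06,s=.034); go(.0305,-.1108,0,s=.034)
from kin import aik
for dz in (.01,.06):
    c=np.array([.489,-.25,.003])+RD.apply([.0305-.037,0,.028+.034*.866])+[0,0,dz]
    R=rpy(180,-15,YAW); p=c-R.apply([0,0,.159]); rel(p,R); print(p.round(3),[q.round(0) for q,f in aik(p,R,N=721) if f==0])
E
```

```text
shift [0.0454 0.2215 0.028 ] rotvec [-0.003 -0.002  0.   ] |d| 0.228 deg 0.2
ik [[29.0, 7.0, -44.0, 14.0, -26.0, 53.0]]
shift [0.0453 0.2217 0.088 ] rotvec [-0.003 -0.002  0.   ] |d| 0.243 deg 0.2
ik [[27.0, 13.0, -48.0, 22.0, -15.0, 47.0]]
shift [-0.0371  0.5055  0.0577] rotvec [-0.003 -0.002  0.   ] |d| 0.51 deg 0.2
[ 0.441 -0.253  0.224] [array([ -9.,  14., -35.,  -8., -27., 110.])]
shift [-0.0241  0.5053  0.0094] rotvec [-0.003 -0.002  0.   ] |d| 0.506 deg 0.2
[ 0.441 -0.253  0.274] [array([ -9.,   9., -33.,  -6., -34., 108.])]
```

>>> carry_out:
  moves: "0.045 0.006 0.03 0.002 0 0 0;0.045 0.014 0.07 0.008 -0.001 -0.001 0;0.045 0.023 0.115 0.014 -0.002 -0.001 0;0.045 0.032 0.16 0.02 -0.003 -0.002 0;0.045 0.041 0.2 0.025 -0.003 -0.002 0;0.045 0.0453 0.2216 0.028 -0.003 -0.002 0;0.045 0.0453 0.2217 0.04 -0.003 -0.002 0;0.045 0.0453 0.2217 0.055 -0.003 -0.002 0;0.045 0.0453 0.2217 0.07 -0.003 -0.002 0;0.045 0.0453 0.2217 0.082 -0.003 -0.002 0;0.045 0.0453 0.2217 0.088 -0.003 -0.002 0;0.045 0.0453 0.2217 0.088 -0.003 -0.002 0;0 0.0453 0.2217 0.088 -0.003 -0.002 0;0 0.0453 0.2217 0.088 -0.003 -0.002 0;0 0.0453 0.2217 0.088 -0.003 -0.002 0;0 0.0453 0.2217 0.088 -0.003 -0.002 0;0 0.0453 0.2217 0.088 -0.003 -0.002 0"

```text
clock: 29.6
tool_pos: [0.5072, 0.0352, 0.2165]
orientation: [179.8, -14.9, 4.2]
force: [1.4, -1.7, -4.7]
opening: 0.0116
```

```bash
python3 - <<'E'
from h import *
tod()
p=snap('wrist','w20.png')
E
```

```text
grasp pt in dock [-0.0073 -0.1119  0.0629] rpy [179.85 -14.9    4.23] F [ 1.3 -1.8 -4.7] open 0.0116 t 29.6
```

View pics/w20.png

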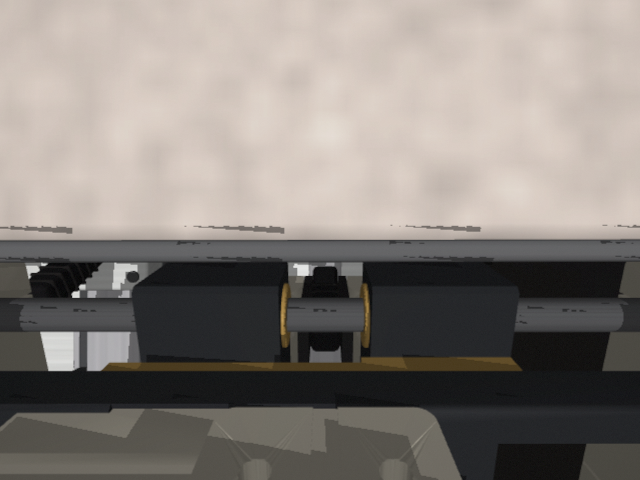

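>>> carry_out:
  moves: "0 0.0006 0 -0.0024 0 0 0;0 0.0013 0 -0.0048 0 0 0;0 0.0021 0 -0.0077 0 0 0;0 0.0028 0 -0.0106 0 0 0;0 0.0028 0 -0.0106 0 0 0"

```text
clock: 30.15
tool_pos: [0.5069, 0.0348, 0.2274]
orientation: [179.8, -14.8, 4.2]
force: [-0.7, -0.2, -5.7]
opening: 0.0119
```

```bash
python3 - <<'E'
from h import *
tod()
p=snap('scene','s6.png')
i=p['image'][150:300,190:390,::-1]; cv2.imwrite('pics/s6c.png',cv2.resize(i,None,fx=4,fy=4,interpolation=cv2.INTER_CUBIC))
E
```

```text
grasp pt in dock [-0.0077 -0.1125  0.0737] rpy [179.81 -14.83   4.19] F [-0.7 -0.1 -5.7] open 0.0119 t 30.15
```

View pics/s6c.png

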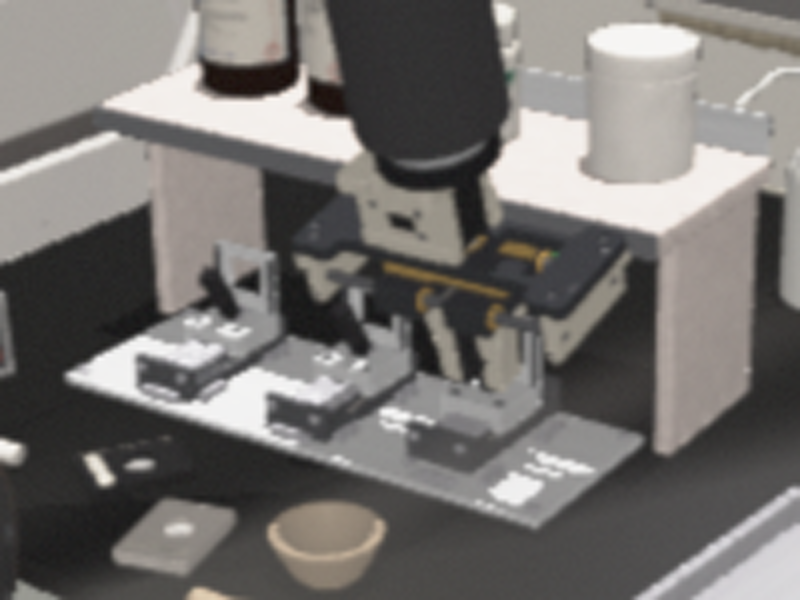

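>>> carry_out:
  moves: "0 -0.003 0 -0.002 0 0 0;0 -0.0067 0 -0.006 0 0 0;0 -0.012 0 -0.01 0 0 0;0 -0.017 0 -0.0139 0 0 0;0 -0.0235 0 -0.0187 0 0 0;0 -0.0299 0 -0.0236 0 0 0;0 -0.037 0 -0.029 0 0 0;0 -0.0426 0 -0.0343 0 0 0;0 -0.044 0 -0.042 0 0 0;0 -0.044 0 -0.048 0 0 0;0 -0.0414 0 -0.0577 0 0 0;0 -0.0414 0 -0.0577 0 0 0"

```text
clock: 31.4
tool_pos: [0.4532, 0.0318, 0.274]
orientation: [179.9, -15.0, 4.2]
force: [0.5, 1.1, -5.5]
opening: 0.0114
```

```bash
python3 - <<'E'
from h import *
tod()
p=snap('scene','s7.png')
i=p['image'][150:330,190:460,::-1]; cv2.imwrite('pics/s7c.png',cv2.resize(i,None,fx=2.9,fy=2.9,interpolation=cv2.INTER_CUBIC))
for dz in (.06,.012,.0):
    c=np.array([.489,-.25,.003])+RD.apply([.0305-.037,0,.028+.034*.866])+[0,0,dz]
    R=rpy(180,-15,YAW); rel(c-R.apply([0,0,.159]),R)
t=snap('top','t7.png')
for m in ctrl.trace(t,'tray')[:1]:
    print(m['extent'],m['confidence']); r=m['region'].astype('uint8'); cs=cv2.findContours(r,0,2)[0]; b=cv2.minAreaRect(max(cs,key=cv2.contourArea)); print(b)
    for q in cv2.boxPoints(b): print(atz(t,q[1],q[0],.022).round(4))
E
```

```text
grasp pt in dock [-0.061  -0.1113  0.1204] rpy [179.91 -15.02   4.22] F [ 0.6  1.  -5.5] open 0.0114 t 31.4
shift [-0.0311  0.2835 -0.0086] rotvec [0.002 0.    0.   ] |d| 0.285 deg 0.1
shift [-0.0435  0.2834  0.0378] rotvec [0.002 0.    0.   ] |d| 0.289 deg 0.1
shift [-0.0466  0.2834  0.0494] rotvec [0.002 0.    0.   ] |d| 0.291 deg 0.1
```

View pics/s7c.png

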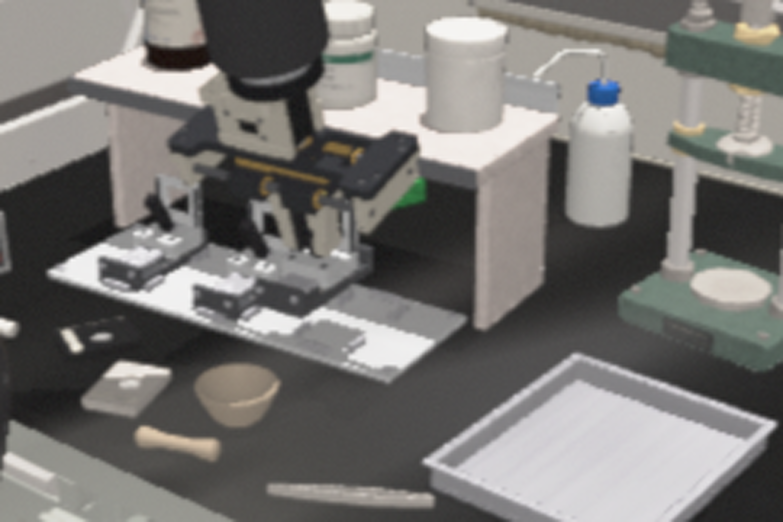

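>>> carry_out:
  moves: "0 -0.002 0.015 -0.001 0 0 0;0 -0.006 0.045 -0.001 0 0 0;0 -0.01 0.08 -0.002 0 0 0;0 -0.014 0.115 -0.003 0 0 0;0 -0.018 0.15 -0.004 0.001 0 0;0 -0.022 0.185 -0.005 0.001 0 0;0 -0.026 0.22 -0.006 0.002 0 0;0 -0.029 0.25 -0.008 0.002 0 0;0 -0.0305 0.272 -0.0085 0.002 0 0;0 -0.0311 0.2835 -0.0086 0.002 0 0;0 -0.0311 0.2835 -0.0086 0.002 0 0;0 -0.036 0.2835 0.01 0.002 0 0;0 -0.04 0.2835 0.024 0.002 0 0;0 -0.0435 0.2834 0.0378 0.002 0 0;0 -0.0435 0.2834 0.0378 0.002 0 0"

```text
clock: 33.05
tool_pos: [0.4396, -0.2533, 0.2231]
orientation: [-180.0, -14.6, 4.2]
force: [-0.1, -0.1, -6.0]
opening: 0.012
```

```bash
python3 - <<'E'
from h import *
tod(); print(ctrl.get_obs()['tool_pos'])
p=snap('scene','s8.png')
i=p['image'][150:350,260:500,::-1]; cv2.imwrite('pics/s8c.png',cv2.resize(i,None,fx=3,fy=3,interpolation=cv2.INTER_CUBIC))
t=snap('top','t8.png')
i=t['image'][200:350,330:500,::-1]; cv2.imwrite('pics/t8c.png',cv2.resize(i,None,fx=3.5,fy=3.5,interpolation=cv2.INTER_CUBIC))
E
```

```text
grasp pt in dock [-0.0966 -0.3943  0.0692] rpy [-179.97  -14.56    4.18] F [-0.2 -0.1 -6. ] open 0.012 t 33.05
[ 0.43964814 -0.25334031  0.22312977]
```

View pics/s8c.png

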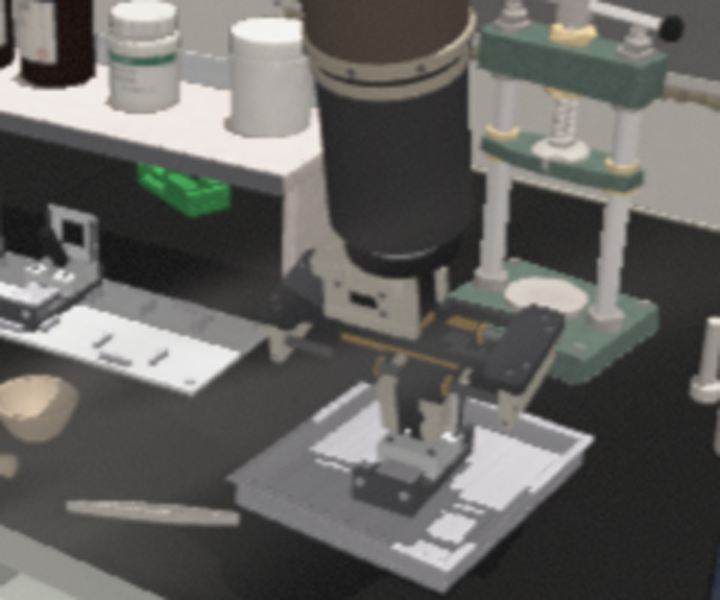

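View pics/t8c.png

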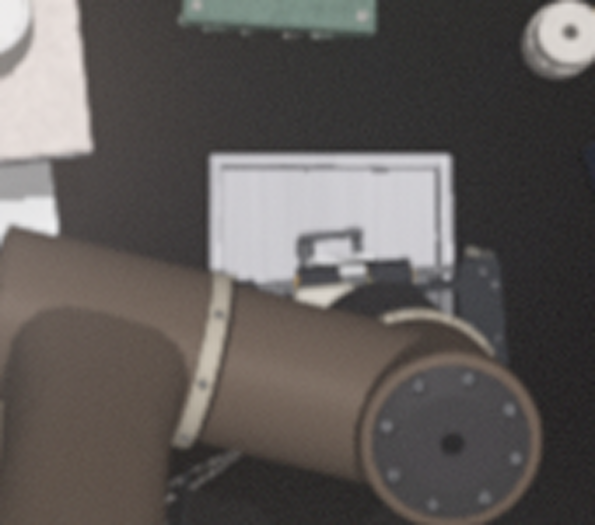

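>>> carry_out:
  moves: "0 -0.0008 0 0.0029 0 0 0;0 -0.0016 0 0.0058 0 0 0;0 -0.0021 0 0.0077 0 0 0;0 -0.0023 0 0.0087 0 0 0;0 -0.0023 0 0.0087 0 0 0"

```text
clock: 33.65
tool_pos: [0.4407, -0.254, 0.2164]
orientation: [179.9, -14.8, 4.2]
force: [-0.5, -0.5, -4.9]
opening: 0.0115
```

```bash
python3 - <<'E'
from h import *
tod()
E
```

```text
grasp pt in dock [-0.0949 -0.3953  0.0627] rpy [179.93 -14.84   4.21] F [-0.5 -0.4 -4.9] open 0.0115 t 33.65
```

>>> carry_out:
  moves: "0 -0.0004 0 0.0013 0 0 0;0 -0.0007 0 0.0027 0 0 0;0 -0.0007 0 0.0027 0 0 0"

```text
clock: 33.95
tool_pos: [0.4408, -0.254, 0.2137]
orientation: [179.9, -14.9, 4.2]
force: [-0.5, 0.1, -5.6]
opening: 0.0119
```

```bash
python3 - <<'E'
from h import *
tod()
E
```

```text
grasp pt in dock [-0.0947 -0.3954  0.06  ] rpy [179.93 -14.85   4.22] F [-0.5  0.2 -5.6] open 0.0119 t 33.95
```

>>> carry_out:
  moves: "0 -0.0002 0 0.0008 0 0 0;0 -0.0004 0 0.0015 0 0 0;0 -0.0004 0 0.0015 0 0 0"

```text
clock: 34.25
tool_pos: [0.4412, -0.254, 0.2134]
orientation: [179.9, -15.0, 4.3]
force: [-5.0, 3.7, 9.4]
opening: 0.0116
```

```bash
python3 - <<'E'
from h import *
tod()
E
```

```text
grasp pt in dock [-0.0941 -0.3954  0.0597] rpy [179.9  -14.95   4.26] F [-4.7  4.   9.4] open 0.0116 t 34.25
```

>>> carry_out:
  moves: "0 0.0001 0 -0.0005 0 0 0;0 0.0002 0 -0.0008 0 0 0;0.05 0.0002 0 -0.0008 0 0 0;0.05 0.0002 0 -0.0008 0 0 0;0.05 0.0002 0 -0.0008 0 0 0;0.05 0.0002 0 -0.0008 0 0 0;0.05 0 0 -0.01 0 0 0;0.05 -0.003 0 -0.03 0 0 0;0.05 -0.01 0 -0.06 0 0 0;0.05 -0.025 0 -0.09 0 0 0;0.05 -0.05 0 -0.13 0 0 0;0.05 -0.06 0 -0.15 0 0 0;0.05 -0.06 0 -0.15 0 0 0"

```text
clock: 35.55
tool_pos: [0.3432, -0.2612, 0.3451]
orientation: [179.8, -15.2, 4.2]
force: [0.5, -0.1, -0.1]
opening: 0.05
```

```bash
python3 - <<'E'
from h import *
tod()
p=snap('scene','s9.png')
i=p['image'][180:340,190:470,::-1]; cv2.imwrite('pics/s9c.png',cv2.resize(i,None,fx=2.8,fy=2.8,interpolation=cv2.INTER_CUBIC))
t=snap('top','t9.png')
i=t['image'][200:350,180:480,::-1]; cv2.imwrite('pics/t9c.png',cv2.resize(i,None,fx=2.6,fy=2.6,interpolation=cv2.INTER_CUBIC))
w=snap('wrist','w21.png')
E
```

```text
grasp pt in dock [-0.1918 -0.3957  0.1916] rpy [179.8  -15.17   4.21] F [ 0.5 -0.1 -0.1] open 0.05 t 35.55
```

View pics/s9c.png

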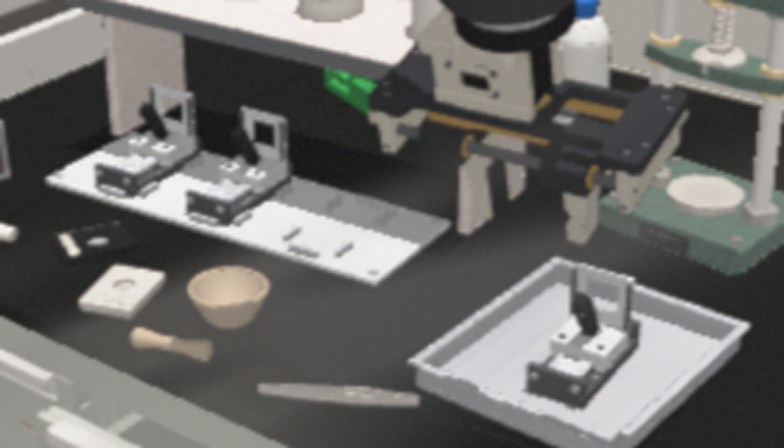

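View pics/t9c.png

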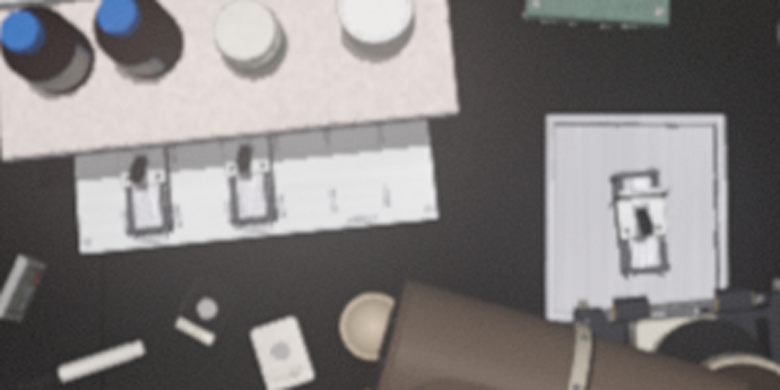

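View pics/w21.png

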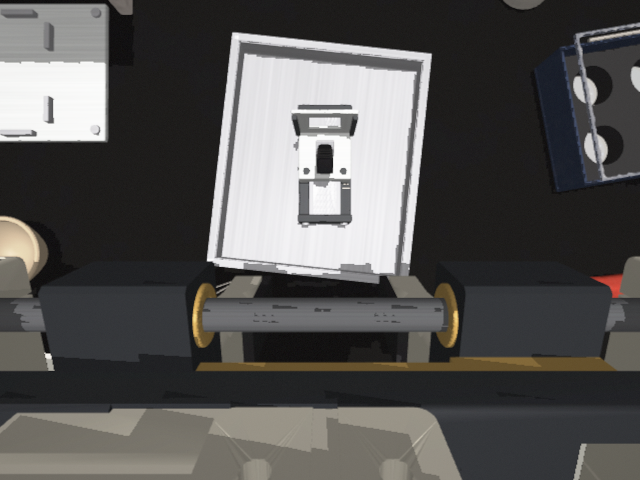

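```bash
python3 - <<'E'
from h import *
s0=np.load('scene0.npz')
a=cv2.imread('pics/scene0.png').astype(int);b=cv2.imread('pics/s9.png').astype(int)
for n,(r0,r1,c0,c1) in dict(mortar=(272,300,254,290),timer=(222,248,165,195)).items(): print(n,np.abs(a[r0:r1,c0:c1]-b[r0:r1,c0:c1]).mean().round(2))
print(ctrl.get_obs()['force'].round(2)); print(ctrl.close_job())
E
```

```text
mortar 3.98
timer 6.54
[-0.37 -0.26  1.19]
the job is handed in; nothing more can be done
None
```

I checked all three slides, set the one that binds (right bay) upright in the repair tray, and handed the job in. The last move ended at 35.55 s of the 64 s allowed.

- **Checks:** I drew each carriage out by its grip until the force jumped to about 9–11 N at the front stop, then pushed it back.
    - **Middle:** passed 0.030 freely. The wrist picture put it about 44.5 mm from the front stop, so fully home.
    - **Left:** also passed 0.030 freely, and measured about 44.9 mm, fully home.
    - **Right:** stopped dead, with the force rising to about 11 N in x and 20 N in z. It measured 30.2 mm.
- **Repair tray:** the pictures after release show the right slide standing upright near the middle of the tray. Its bay is empty, and the gripper is clear with no load on it.

**Caveats:**
- The carriage readings are good to about 1 mm. The total travel I read for the middle carriage came out 4–5 mm longer than 44 mm, which I put down to slide play in the bay and give at the stops. I judged "home" from the overhead gap and from the left and middle carriages ending at the same position.
- I did not measure the two good carriages again after lifting the right slide; they looked unchanged in the last pictures.
- The tool leaned about 15 degrees, not the stated 20–45, because the arm could not reach the needed poses at those angles. I saw no sign of the gripper touching the board.
- The mortar and timer looked unmoved in the last scene picture. The before-and-after pixel difference was small but not zero (4.0 for the mortar, 6.5 for the timer), and I put that down to shadows rather than checking further.

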